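# Press the cover onto a sample rack with a toggle clamp

### The job

Take the lump of packing foam out of the clamping fixture and put it in the waste bin, then set the white sample rack upright and flat in the fixture's nest. Swing the toggle clamp over centre onto the rack and push its handle on until the cover is fully home and no gap is left under it, then swing the clamp back until it is fully open, leaving the rack in the nest. Let only the clamp press on the cover, not the gripper, and leave everything else on the bench where it stands.

Things in the scene. Friction and masses are not known exactly. Their poses are not given: they have to be found in the camera images.
- fixture: Fixed capping fixture: aluminium base plate 140 (x) x 340 (y) x 12 mm with a shallow nest for the rack at its -y end and a steel toggle clamp at its +y end. Origin at the centre of its underside on the bench; z up. Its place and yaw vary.
- nest (a point): Centre of the nest floor (the base plate's top, 12 mm above the bench, 85 mm from the plate's centre towards -y), axes as the fixture's. The nest is 70 (x) x 128 (y) mm inside, with steel fences 16 mm high: one across each end and 16 mm long ones at the corners of the long sides; the middle 96 mm of both long sides is open for fingers.
- clamp_hinge (a point): Centre of the clamp's hinge, 100 mm above the bench, 105 mm from the nest centre towards the fixture's +y, between two bracket plates 47 mm apart outside. The hinge axis is the fixture's x. Axes as the fixture's.
- clamp (a joint): Angle of the toggle clamp about the fixture's +x, rad: 0 fully open (arm up and leaning back, handle level, away from the nest), 1.93 when its foot meets a raised cover in the nest, 2.0 when the cover is home, stop at 2.04. A spring drives it from the centre (1.0) towards both ends, but the last bit onto the cover must be pushed with 6 N at the handle. Opening needs 6 N too.
- handle (a point): Middle of the clamp's grey flat-sided handle grip (22 mm wide along x, 24 mm deep, 76 mm long), 118 mm from the hinge, at the angle (joint - 0.087) rad from the fixture's +y up towards z: level and 90 mm above the bench when open; upright, 211 mm above it, when closed. The clamp's other arm is 122 mm long, 18 mm wide, its foot 105 mm from the hinge; open, it stands up to 215 mm above the bench.
- rack: White plastic sample rack, 62 (x) x 120 (y) x 50 mm, about 0.25 kg, the same either way round; starts upright on the open bench. Origin at the centre of its underside.
- cover (a joint): How far the rack's cover has been pushed down, m: 0 to 0.007; 0.007 is fully home. It is stiff (14 N).
- cover_top (a point): Centre of the upper face of the cover, a white plate 54 (x) x 112 (y) x 6 mm on top of the rack, set in 4 mm from the rack's sides; 63 mm above the rack's underside when raised, 56 mm when home.
- foam: Lump of white packing foam, 42 (x) x 62 (y) mm, 45 mm high (30 mm at its +y end), 15 g, lying in the nest. Origin at the centre of its underside.
- bin: Open steel waste bin fixed to the bench, 180 (x) x 150 (y) x 110 mm high, walls and floor 5 mm. Origin at the centre of its underside. Bin and rack stand on either side of the fixture, either way round.
- amber_bottle: Bystander: amber bottle, 72 mm diameter, 160 mm high. Origin under its centre.
- jar: Bystander: clear jar with orange cap, 68 mm diameter, 85 mm high. Origin under its centre.
- beaker: Bystander: clear beaker, 72 mm diameter, 95 mm high. Origin under its centre.
- marker: Bystander: marker pen, 130 mm long, 16 mm thick, lying. Origin near its middle.
There are look-alikes about, which are no part of the job. Leave any purple or red look-alike of the rack alone.

How it is judged:
By the outcome, as a careful person would: the job done as asked, in the order asked, and still so for the second after the job is handed in, with the robot touching nothing.
It also fails if it takes over 72 s, if anything falls off the work surface, if the arm or the gripper's body presses on something with over 40 N, if the wrist force passes 120 N, or if a joint passes its speed limit or range.

### The arm

A 7-joint arm with a two-finger parallel gripper is mounted at the origin on the work surface. World frame = base frame: x ahead of the robot, y to its left, z up, the work surface at z = 0. Lengths are in m, angles in rad, forces in N, time in s.
With the tool pointing down it reaches from about 0.4 to 0.85 m from the base axis. Payload 10.4 kg.
Tool frame: the origin (TCP) lies midway between the tips of the shut fingers; the grasp point (between the pads) lies 19 mm behind it; z points along the fingers, y is the line along which they close (so a half turn about z gives the same grasp; the last joint's range is limited). The gripper opens to 85 mm and grips with 20 to 120 N. Pads are 22 mm wide; open, the fingers measure 114 mm over their backs; the gripper's body (76 mm by 85 mm) begins 54 mm behind the grasp point. The pads swing forward as they close: fully open they stand 13 mm farther back than shut.
Start: joints at [-1.145, 0.332, -0.065, 1.46, 0.022, 1.35, -0.088], TCP at [0.271, 0.563, 0.204] pointing down, gripper open.
Joint ranges: [-2.6, 2.6], [-0.5, 2.12], [-1.47, 1.34], [0.16, 2.42], [-1.27, 4.41], [0.06, 2.06], [-2.6, 2.6]. Speed limits (rad/s): [2.22, 2.22, 2.79, 2.79, 3.14, 3.14, 3.14].

### API

Orientations are given as a unit quaternion [x, y, z, w].
In Python, from workcell import monitor, eyes, manip gives the robot as it stands.
- The arm moves only by the tool send_rows, never from a script. Its arguments are lists of equal length, an entry for each row: "offset": the shift along the tool's x, y, z in mm, a list of three; "roll": the turn about the tool's z in rad. In form: {"offset": [[tx, ty, tz], ...], "roll": [roll, ...]}. A call has exactly 5 rows; each row is the pose to reach, as a shift and turn from the pose commanded when the call began, along the tool's axes at that moment; what a row does not reach only later rows make up. A row lasts 1/12 s, in which the tool goes at most 41.7 mm and 7.16 degrees, less where a joint would pass 70% of its speed; a pose out of reach is approached as far as the arm can. A call with a gripper value outside its range is refused whole. "jaw" is the opening, from 0 (shut) to 1 (fully open), set as the call begins (left out, the last holds). The fingers move at their own pace and stop on an object; "newtons" is the grip in N (left out, the last holds). Time passes only in rows, so rows that repeat a pose let the fingers close, or fill a call up. It gives the time, the measured TCP pose, the force and the opening at its end, in the units of the state.
- monitor.get_obs(): the state, without advancing time (a new reading comes with each control period).
- eyes.camera(name): name is "scene" or "top" or "wrist"; returns (picture, depth): 480x640x3 uint8, blue, green, red; 480x640 float32, m along the optical axis (not along the pixel's ray), 0 where there is no reading.
- eyes.camera_params(name): a dict with "fovy" (degrees; the focal length in pixels is half the picture's height over the tangent of half this angle, whatever the lens; pixels are square), "cx", "cy" (the principal point, pixels), "k1" (the pictures are not rectified: a ray, as slopes to the right and down, at radius r is drawn at 1 + k1 r^2 times it, then the intrinsics apply), "R" (3x3) and "t" (3): a world point X has camera coordinates R X + t. Camera axes: x right, y down, z forward; pixel columns grow to the right and rows downward; lengths in m; the calibration is good to about 2 mm. A picture is of the moment at which its call begins: read the wrist's pose just before it. camera_params takes no time and is no camera call; for the wrist camera it gives the pose at the moment of the call.
- manip.hand_in(): hands the job in, once; it reports no verdict.
The state is a dict: "clock": time; "joint_pos": joint angles; "joint_velocities": joint speeds; "tau": joint torques, N m; "position": TCP position; "ee_rot": TCP orientation; "ft_force": force on the tool from outside, world axes, zero at the start; "torque": the same for the moment, N m; "grip_width": opening from 0.0 (shut) to 1.0 (fully open).
Only numpy, scipy, OpenCV 4.12 (cv2) and the standard library are available. Lean on these libraries where they do the work, as an engineer would, in place of code of your own. Each camera call takes 0.05 s, during which the arm holds its last target. There are 200 camera calls.

## Working session

There is one attempt and no reset: what is moved stays moved. The work goes in short steps, Python scripts to look and compute and a tool call to move; the robot and the scene stay as the last step left them, time stands still between calls to the robot, and variables do not carry over. Pictures are saved under pics/ and viewed, on a budget of 14 in all, crops included, one or two more only if the job needs it, and the job is handed in when it is done.

Besides the shell and the picture viewer there is one more tool, called after "Request:" as name(argument=value, ...) on one line, values as JSON. send_rows: Moves the arm, as the interface text tells. Its arguments: {"type":"object","properties":{"offset":{"type":"array"},"roll":{"type":"array"},"jaw":{"type":"number"},"newtons":{"type":"number"}},"required":["offset","roll"]}

```bash
mkdir -p pics
cat > h.py <<'E'
import numpy as np,cv2
from workcell import monitor,eyes,manip
from scipy.spatial.transform import Rotation as Ro
def cam(n):
    p=eyes.camera_params(n); im,d=eyes.camera(n); return im,d,p
def world(p,d):
    h,w=d.shape; f=h/2/np.tan(np.radians(p['fovy'])/2)
    u,v=np.meshgrid(np.arange(w),np.arange(h))
    K=np.array([[f,0,p['cx']],[0,f,p['cy']],[0,0,1.]])
    pts=np.stack([u,v],-1).reshape(-1,1,2).astype(float)
    n=cv2.undistortPoints(pts,K,np.array([p['k1'],0,0,0,0.])).reshape(h,w,2)
    X=np.dstack([n*d[...,None],d])
    W=(X-np.array(p['t']))@np.array(p['R'])
    W[d==0]=np.nan
    return W
E
python3 - <<'E'
from h import *
for n in("top","scene"):
    im,d,p=cam(n); W=world(p,d); np.save(n+'W.npy',W); cv2.imwrite(f'{n}0.png',im); cv2.imwrite(f'pics/{n}0.png',im)
    print(n,p['t'],p['k1'],np.nanmin(W[...,2]),np.nanmedian(W[...,2]))
    print(np.round(W[::80,::80],2).tolist())
print(monitor.get_obs())
E
```

```text
top [-0.02838458  0.45767407  1.57553783] -0.04120680778431801 -0.7820463526968117 -7.305655948118954e-05
[[[1.53, 1.27, -0.76], [1.51, 0.92, -0.74], [1.5, 0.6, -0.75], [1.5, 0.27, -0.75], [1.5, -0.06, -0.76], [1.48, -0.38, -0.74], [1.49, -0.71, -0.75], [1.49, -1.05, -0.76]], [[1.18, 1.24, -0.75], [0.89, 0.61, 0.0], [0.89, 0.39, -0.0], [0.88, 0.17, 0.01], [0.88, -0.05, 0.0], [0.86, -0.26, 0.04], [0.87, -0.48, 0.0], [0.78, -0.59, 0.27]], [[0.85, 1.23, -0.75], [0.63, 0.55, 0.16], [0.66, 0.39, 0.0], [0.66, 0.17, 0.0], [0.66, -0.04, -0.0], [0.66, -0.26, -0.0], [0.65, -0.47, 0.0], [0.65, -0.69, -0.0]], [[0.53, 1.22, -0.75], [0.45, 0.6, 0.0], [0.45, 0.39, 0.0], [0.44, 0.17, 0.02], [0.44, -0.04, -0.0], [0.44, -0.25, 0.0], [0.44, -0.46, -0.0], [0.43, -0.65, 0.07]], [[0.26, 0.48, 0.63], [0.25, 0.53, 0.17], [0.24, 0.38, 0.01], [0.23, 0.18, -0.0], [0.23, -0.03, -0.0], [0.23, -0.24, 0.0], [0.23, -0.44, 0.06], [0.22, -0.67, 0.0]], [[0.07, 0.7, 0.21], [0.07, 0.52, 0.2], [0.15, 0.2, 0.71], [0.13, 0.1, 0.6], [0.06, -0.03, 0.21], [0.02, -0.24, 0.0], [0.02, -0.45, -0.0], [0.01, -0.66, 0.0]]]
scene [-0
[... 1089 characters left out ...]

{'clock': 0.1, 'joint_pos': array([-1.14460025,  0.33281383, -0.06469389,  1.46083053,  0.02160351,
        1.34988139, -0.08848703]), 'joint_velocities': array([-0.00126281, -0.0018409 ,  0.00106895, -0.0029491 , -0.00078731,
        0.00102955, -0.00096995]), 'tau': array([ 2.04422351e-03, -6.26748919e+01,  4.94826841e-02, -3.92427135e+01,
        1.62609533e-02,  6.98826989e-03,  3.60940717e-07]), 'position': array([0.27103036, 0.56278533, 0.20280507]), 'ee_rot': array([ 2.22506518e-01,  9.74931006e-01, -6.09217891e-04, -1.08553774e-04]), 'ft_force': array([ 0.59352542, -0.59644206, -0.23179335]), 'torque': array([-0.04377032, -0.00520331, -0.00384567]), 'grip_width': 1.0011399863623929}
```

View pics/top0.png

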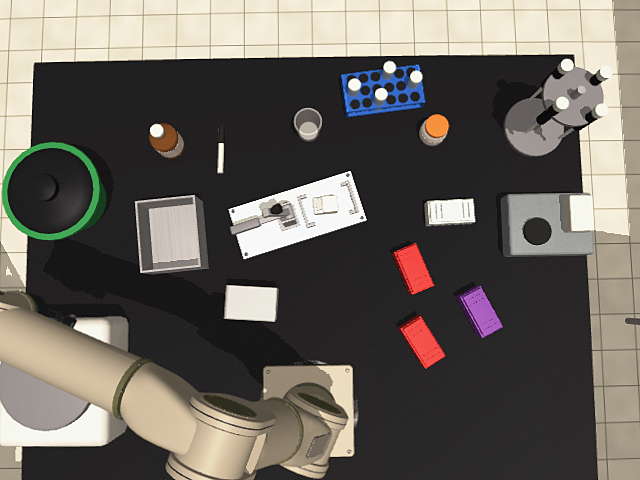

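View pics/scene0.png

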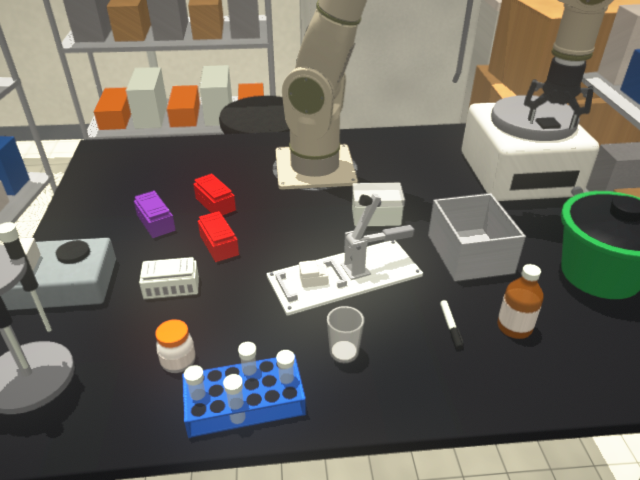

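Run:
```python
from h import *
W=np.load('topW.npy'); im=cv2.imread('top0.png')
def rect(name,box,zlo,zhi):
    c0,r0,c1,r1=box; S=W[r0:r1,c0:c1].reshape(-1,3); m=(S[:,2]>zlo)&(S[:,2]<zhi); P=S[m]
    (c,s,a)=cv2.minAreaRect((P[:,:2]*1000).astype(np.float32))
    print(name,len(P),'z',np.round(np.percentile(P[:,2],[5,50,95]),4),'c',np.round(c,1),'s',np.round(s,1),'a',round(a,1),'mean',np.round(P.mean(0)*1000,1))
b=(405,180,495,245)
rect('rack>40',b,.04,.09); rect('racktop',b,.057,.07); rect('box',(210,270,290,335),.03,.2)
rect('plate',(215,160,380,270),.006,.02)
rect('foam',(308,185,342,222),.034,.07)
rect('binrim',(125,185,215,285),.095,.125)
rect('handle/arm',(215,160,305,270),.06,.3)
for n,bx in (('bottle',(140,110,195,165)),('beaker',(285,95,330,145)),('jar',(410,105,455,150)),('red',(385,235,440,300))): rect(n,bx,.02,.2)
c=np.hstack([cv2.resize(im[180:270,215:380],None,fx=3,fy=3,interpolation=2),cv2.resize(im[180:270,400:500],None,fx=3,fy=3,interpolation=2)])
cv2.imwrite('pics/crop.png',c)
```

```text
rack>40 1124 z [0.0462 0.0614 0.0681] c [ 497.3 -348. ] s [ 92.7 191.8] a 20.2 mean [ 505.8 -373.4   59.8]
racktop 838 z [0.0579 0.0626 0.068 ] c [ 508.4 -377.8] s [ 55.6 113.1] a 1.0 mean [ 508.  -376.8   62.8]
box 1794 z [0.0772 0.0831 0.0888] c [280.3 138. ] s [129.   86.3] a 86.0 mean [280.2 137.2  83. ]
plate 5297 z [0.0066 0.0113 0.0175] c [511.9  22. ] s [437.  291.8] a 89.0 mean [510.6  22.9  11.6]
foam 395 z [0.0398 0.0535 0.0612] c [530.8 -53.8] s [43.1 61.9] a 4.5 mean [530.  -54.5  52.1]
binrim 778 z [0.0968 0.1079 0.1141] c [455.8 342.1] s [181.8 156.3] a 5.2 mean [457.8 344.2 107.1]
handle/arm 827 z [0.0924 0.106  0.2139] c [484.8 106.7] s [ 51.2 163.6] a 16.3 mean [487.   91.3 129.7]
bottle 872 z [0.0343 0.108  0.1608] c [701.2 354.9] s [65.7 71.7] a 37.9 mean [693.9 348.3 104.2]
beaker 494 z [0.0262 0.0715 0.0977] c [739.2 -10.7] s [69.1 73. ] a 89.3 mean [744.7 -11.9  68.1]
jar 664 z [0.0309 0.0823 0.0896] c [ 723. -340.] s [63.6 65.8] a 10.2 mean [ 719.5 -337.    72.4]
red 1193 z [0.0414 0.0611 0.0678] c [ 361.3 -275.5] s [120.4  64.2] a 21.4 mean [ 360.  -272.1   58.5]
```

View pics/crop.png

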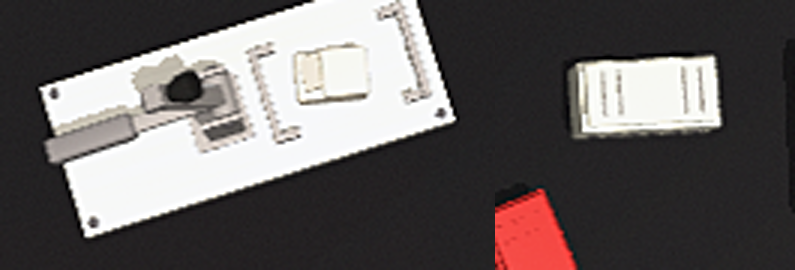

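```bash
cat >> h.py <<'E'
def fixfit(W,im,lo=.004,hi=.022):
    """robust min-area rect of bright pixels at plate height"""
    m=((im.min(2)>140)&(W[...,2]>lo)&(W[...,2]<hi)&(W[...,0]>.38)&(W[...,0]<.64)&(abs(W[...,1])<.22)).astype(np.uint8)
    m=cv2.morphologyEx(m,cv2.MORPH_CLOSE,np.ones((5,5)))
    n,l,s,c=cv2.connectedComponentsWithStats(m); k=1+np.argmax(s[1:,4])
    P=W[(l==k)]; P=P[np.isfinite(P[:,0])]
    return cv2.minAreaRect((P[:,:2]*1000).astype(np.float32)),len(P)
def shift(target,yaw=None):
    """tool-axis shift (mm) to world target (mm) for TCP; roll to make tool y lie at world angle yaw (deg, mod 180)"""
    o=monitor.get_obs(); R=Ro.from_quat(o['ee_rot']).as_matrix(); p=o['position']*1000
    s=R.T@(np.array(target)-p)
    a=np.degrees(np.arctan2(R[1,1],R[0,1]))
    print('p',np.round(p,1),'tooly ang',round(a,2),'shift',np.round(s,1),'F',np.round(o['ft_force'],1),'w',round(o['grip_width'],3),'t',round(o['clock'],2),'j7',np.round(o['joint_pos'][6],2))
    if yaw is not None: print('roll rad',round(-np.radians((yaw-a+90)%180-90),3))
    return s
E
python3 - <<'E'
from h import *
W=np.load('topW.npy'); im=cv2.imread('top0.png'); print(fixfit(W,im))
W=np.load('sceneW.npy'); im=cv2.imread('scene0.png'); print(fixfit(W,im))
p=eyes.camera_params('wrist'); R=np.array(p['R']); C=-R.T@np.array(p['t'])
o=monitor.get_obs(); T=Ro.from_quat(o['ee_rot']).as_matrix()
print('wrist cam in tool',T.T@(C-o['position']), 'axis in tool',T.T@R[2],p['fovy'])
print(T)
shift([510,-10,400],16)
E
```

```text
(((511.1014404296875, 21.912872314453125), (141.16046142578125, 341.1129455566406), 16.783815383911133), 5417)
(((507.45050048828125, 25.8079833984375), (150.04774475097656, 346.02984619140625), 16.761011123657227), 4862)
wrist cam in tool [ 0.08032271 -0.0003294  -0.16971957] axis in tool [-0.31192289 -0.00095844  0.95010694] 61.612203606909986
[[-9.00981675e-01  4.33856875e-01 -4.82774784e-04]
 [ 4.33857140e-01  9.00980956e-01 -1.13958298e-03]
 [-5.94450237e-05 -1.23619867e-03 -9.99999234e-01]]
p [271.  562.8 202.8] tooly ang 64.29 shift [-463.8 -412.6 -196.7] F [ 0.6 -0.6 -0.2] w 1.001 t 0.1 j7 -0.09
roll rad 0.843
```

Request:
send_rows(offset=[[0,0,-40],[0,0,-80],[0,0,-120],[0,0,-150],[0,0,-170]], roll=[0,0,0,0,0])

```text
clock: 0.52
position: [0.2713, 0.5634, 0.3772]
ee_rot: [0.223, 0.975, 0.002, 0.0]
ft_force: [-0.1, 0.8, -0.6]
grip_width: 0.994
```

Request:
send_rows(offset=[[-30,-27,0],[-60,-54,0],[-90,-80,0],[-120,-107,0],[-150,-133,0]], roll=[0,0,0,0,0])

```text
clock: 0.93
position: [0.3489, 0.3761, 0.3732]
ee_rot: [0.223, 0.975, -0.0, -0.0]
ft_force: [1.1, -0.2, -0.0]
grip_width: 1.001
```

Request:
send_rows(offset=[[-30,-27,0],[-60,-54,0],[-90,-80,0],[-120,-107,0],[-150,-133,0]], roll=[0,0,0,0,0])

```text
clock: 1.35
position: [0.4262, 0.1911, 0.3734]
ee_rot: [0.223, 0.975, 0.0, -0.0]
ft_force: [1.1, 0.4, 1.2]
grip_width: 1.001
```

Request:
send_rows(offset=[[-30,-27,0],[-60,-54,0],[-90,-80,0],[-120,-107,0],[-150,-133,0]], roll=[0.12,0.24,0.36,0.48,0.6])

```text
clock: 1.77
position: [0.5036, 0.0062, 0.3735]
ee_rot: [0.503, 0.864, 0.0, 0.0]
ft_force: [0.8, 0.9, -0.4]
grip_width: 1.004
```

Run:
```python
from h import *
shift([515,10,310],16.8)
```

```text
p [503.6   6.2 373.5] tooly ang 29.57 shift [-2.3 11.8 63.5] F [ 0.8  0.9 -0.4] w 1.004 t 1.77 j7 0.42
roll rad 0.223
```

Request:
send_rows(offset=[[0,3,15],[0,6,30],[0,9,45],[-2,12,64],[-2,12,64]], roll=[0.1,0.2,0.223,0.223,0.223])

```text
clock: 2.18
position: [0.5137, 0.0126, 0.3059]
ee_rot: [0.594, 0.805, -0.002, -0.002]
ft_force: [0.1, 0.9, -0.8]
grip_width: 0.999
```

Run:
```python
from h import *
im,d,p=cam('wrist'); W=world(p,d); np.save('w1.npy',W); cv2.imwrite('pics/w1.png',im)
print(fixfit(W,im))
m=(W[...,2]>.038)&(W[...,2]<.075)&(np.hypot(W[...,0]-.532,W[...,1]+.055)<.045)
P=W[m];print('foam',len(P),cv2.minAreaRect((P[:,:2]*1000).astype(np.float32)),np.percentile(P[:,2],[5,50,95]))
shift([535.6,-59.5,100],16.8)
```

```text
(((509.34344482421875, 23.630828857421875), (141.32781982421875, 342.88134765625), 17.015972137451172), 25515)
foam 2081 ((530.3777465820312, -51.95115661621094), (42.01496887207031, 61.929420471191406), 4.375453948974609) [0.04029329 0.05516518 0.05714706]
p [514.   12.6 307.9] tooly ang 17.15 shift [-7.530e+01  2.000e-01  2.079e+02] F [-0.5  0.2  0.5] w 0.994 t 2.23 j7 0.2
roll rad 0.006
```

View pics/w1.png

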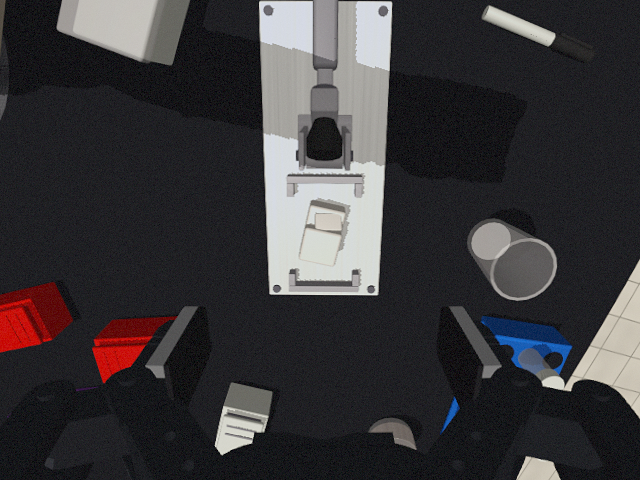

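Run:
```python
from h import *
shift([530.5,-52.5,20],4.4)
```

```text
p [514.   12.6 307.9] tooly ang 17.15 shift [-67.2  -2.3 287.9] F [-0.5  0.2  0.5] w 0.994 t 2.23 j7 0.2
roll rad 0.222
```

Request:
send_rows(offset=[[-20,-1,15],[-40,-2,40],[-60,-2,75],[-67,-2,110],[-67,-2,128]], roll=[0.1,0.2,0.222,0.222,0.222])

```text
clock: 2.65
position: [0.5317, -0.0543, 0.1792]
ee_rot: [0.68, 0.733, -0.001, -0.001]
ft_force: [-0.5, -0.1, 0.0]
grip_width: 0.998
```

Request:
send_rows(offset=[[0,0,40],[0,0,80],[0,0,120],[0,0,150],[0,0,160]], roll=[0,0,0,0,0])

```text
clock: 3.07
position: [0.5306, -0.0516, 0.0183]
ee_rot: [0.679, 0.734, -0.002, -0.002]
ft_force: [-1.5, 0.8, 0.1]
grip_width: 1.002
```

Request:
send_rows(offset=[[0,0,0],[0,0,0],[0,0,0],[0,0,0],[0,0,0]], roll=[0,0,0,0,0], jaw=0, newtons=20)

```text
clock: 3.48
position: [0.5346, -0.0519, 0.024]
ee_rot: [0.679, 0.734, 0.002, 0.001]
ft_force: [-0.8, -0.2, 7.6]
grip_width: 0.482
```

Request:
send_rows(offset=[[0,0,0],[0,0,0],[0,0,0],[0,0,0],[0,0,0]], roll=[0,0,0,0,0])

```text
clock: 3.9
position: [0.5346, -0.0519, 0.0239]
ee_rot: [0.679, 0.734, 0.002, 0.001]
ft_force: [-0.6, -0.0, 7.8]
grip_width: 0.485
```

Request:
send_rows(offset=[[0,0,-20],[0,0,-60],[0,0,-100],[0,0,-140],[0,0,-180]], roll=[0,0,0,0,0])

```text
clock: 4.32
position: [0.5327, -0.0523, 0.2052]
ee_rot: [0.68, 0.734, 0.001, 0.001]
ft_force: [1.7, -0.5, -0.7]
grip_width: 0.482
```

Request:
send_rows(offset=[[0,0,-40],[0,0,-80],[20,-3,-110],[55,-7,-110],[90,-11,-110]], roll=[0,0,0,0,0])

```text
clock: 4.73
position: [0.5156, 0.0366, 0.3155]
ee_rot: [0.681, 0.733, 0.003, 0.002]
ft_force: [0.6, 1.3, -1.2]
grip_width: 0.483
```

Request:
send_rows(offset=[[38,-4,0],[76,-8,0],[114,-13,0],[152,-17,0],[190,-22,0]], roll=[0,0,0,0,0])

```text
clock: 5.15
position: [0.4778, 0.2262, 0.3134]
ee_rot: [0.68, 0.734, 0.001, 0.0]
ft_force: [1.8, 1.3, 0.1]
grip_width: 0.479
```

Request:
send_rows(offset=[[38,-5,0],[76,-10,0],[105,-14,20],[119,-15,60],[119,-15,90]], roll=[0,0,0,0,0])

```text
clock: 5.57
position: [0.4524, 0.3464, 0.2212]
ee_rot: [0.677, 0.736, 0.001, -0.0]
ft_force: [-0.7, -0.1, -1.7]
grip_width: 0.48
```

Run:
```python
from h import *
shift([456,342,75])
im,d,p=cam('wrist'); cv2.imwrite('pics/w2.png',im)
```

```text
p [452.4 346.4 221.2] tooly ang 4.73 shift [ -5.1   3.  146.2] F [-0.7 -0.1 -1.7] w 0.48 t 5.57 j7 -0.62
```

View pics/w2.png

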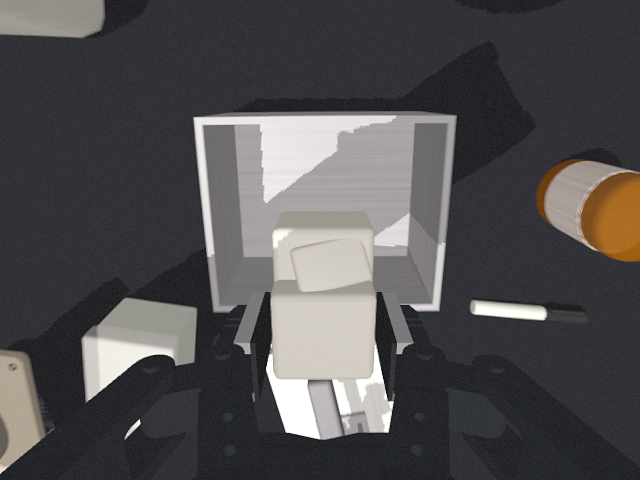

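Request:
send_rows(offset=[[-2,1,20],[-4,2,55],[-5,3,90],[-5,3,125],[-5,3,146]], roll=[0,0,0,0,0])

```text
clock: 6.03
position: [0.4575, 0.3363, 0.0746]
ee_rot: [0.68, 0.733, -0.0, 0.0]
ft_force: [-0.3, 0.4, -1.4]
grip_width: 0.479
```

Request:
send_rows(offset=[[0,0,0],[0,0,0],[0,0,0],[0,0,0],[0,0,0]], roll=[0,0,0,0,0], jaw=1)

```text
clock: 6.45
position: [0.4586, 0.3382, 0.0777]
ee_rot: [0.679, 0.734, 0.002, 0.0]
ft_force: [-0.3, 0.8, 0.4]
grip_width: 1.001
```

Request:
send_rows(offset=[[0,0,-10],[0,0,-45],[0,0,-85],[0,0,-125],[0,0,-165]], roll=[0,0,0,0,0])

```text
clock: 6.87
position: [0.4574, 0.3371, 0.244]
ee_rot: [0.679, 0.734, 0.001, 0.0]
ft_force: [1.0, 0.8, -0.1]
grip_width: 1.001
```

Request:
send_rows(offset=[[0,0,-30],[0,0,-60],[0,0,-80],[0,0,-80],[0,0,-80]], roll=[0,0,0,0,0])

```text
clock: 7.28
position: [0.4579, 0.3375, 0.3228]
ee_rot: [0.679, 0.734, 0.002, 0.0]
ft_force: [-0.5, -0.4, -0.7]
grip_width: 1.003
```

Run:
```python
from h import *
shift([508,-377,300],1)
im,d,p=cam('wrist'); cv2.imwrite('pics/w3.png',im); W=world(p,d)
m=(abs(W[...,0]-.456)<.07)&(abs(W[...,1]-.342)<.055)
print(np.nanpercentile(W[m][:,2],[5,50,75,90,95]))
im,d,p=cam('top'); W=world(p,d); m=(abs(W[...,0]-.508)<.04)&(abs(W[...,1]+.377)<.08)&(W[...,2]>.057)&(W[...,2]<.07)
print(cv2.minAreaRect((W[m][:,:2]*1000).astype(np.float32)))
```

```text
p [457.9 337.5 322.8] tooly ang 4.4 shift [-716.3   -5.    21.2] F [-0.5 -0.4 -0.7] w 1.003 t 7.28 j7 -0.61
roll rad 0.059
[0.00400843 0.41765822 0.42982944 0.43491197 0.4373463 ]
((508.3796691894531, -376.30413818359375), (56.93561553955078, 115.0609130859375), 4.0661492347717285)
```

Request:
send_rows(offset=[[-35,0,0],[-70,0,0],[-105,0,0],[-140,0,0],[-175,0,0]], roll=[0,0,0,0,0])

```text
clock: 7.8
position: [0.4703, 0.161, 0.3195]
ee_rot: [0.679, 0.734, -0.001, -0.0]
ft_force: [1.3, 0.4, 0.3]
grip_width: 0.996
```

Request:
send_rows(offset=[[-38,0,0],[-76,0,0],[-114,0,0],[-152,0,0],[-190,0,0]], roll=[0,0,0,0,0])

```text
clock: 8.22
position: [0.4848, -0.0284, 0.3197]
ee_rot: [0.679, 0.734, -0.0, -0.001]
ft_force: [0.7, 1.0, -0.0]
grip_width: 0.996
```

Request:
send_rows(offset=[[-38,-1,0],[-76,-2,0],[-114,-3,0],[-152,-4,0],[-190,-5,0]], roll=[0,0,0,0,0])

```text
clock: 8.63
position: [0.4944, -0.2179, 0.3198]
ee_rot: [0.679, 0.734, -0.0, -0.001]
ft_force: [1.4, 0.4, 0.1]
grip_width: 1.005
```

Request:
send_rows(offset=[[-38,0,20],[-76,0,40],[-91,0,60],[-91,0,60],[-91,0,60]], roll=[0.05,0.059,0.059,0.059,0.059])

```text
clock: 9.05
position: [0.5009, -0.3074, 0.2586]
ee_rot: [0.702, 0.713, -0.001, -0.002]
ft_force: [1.5, 1.0, 0.6]
grip_width: 1.001
```

Run:
```python
from h import *
im,d,p=cam('wrist'); W=world(p,d)
m=(abs(W[...,0]-.508)<.05)&(abs(W[...,1]+.377)<.085)
for lo,hi in((.054,.072),(.04,.053)):
    P=W[m&(W[...,2]>lo)&(W[...,2]<hi)]; print(len(P),cv2.minAreaRect((P[:,:2]*1000).astype(np.float32)),np.percentile(P[:,2],[5,50,95]))
shift([508,-377,100],1)
im,d,p=cam('top'); W=world(p,d); cv2.imwrite('t2.png',im)
m=(abs(W[...,0]-.456)<.075)&(abs(W[...,1]-.342)<.06); print('bin z',np.nanpercentile(W[m][:,2],[5,50,75,90,95]))
print('fix',fixfit(W,im))
```

```text
5745 ((507.8146057128906, -378.2699890136719), (54.10942840576172, 112.54764556884766), 2.0500409603118896) [0.06083972 0.06217629 0.06350384]
1142 ((507.7242431640625, -377.47320556640625), (62.07857894897461, 119.73858642578125), 2.024160146713257) [0.04409089 0.0488976  0.05035524]
p [ 501.9 -306.5  259.9] tooly ang 1.01 shift [-70.7   5.1 159.9] F [0.9 0.7 0.5] w 1.0 t 9.1 j7 0.65
roll rad 0.0
bin z [-0.00147936  0.00551456  0.00966026  0.04433499  0.04932489]
fix (((511.3740234375, 20.9857177734375), (140.75344848632812, 339.8015441894531), 16.701927185058594), 5779)
```

Request:
send_rows(offset=[[-30,2,10],[-60,5,30],[-72,5,60],[-72,5,100],[-72,5,140]], roll=[-0.017,-0.017,-0.017,-0.017,-0.017])

```text
clock: 9.57
position: [0.5098, -0.379, 0.1207]
ee_rot: [0.694, 0.72, 0.001, 0.002]
ft_force: [-0.4, 0.7, -0.2]
grip_width: 1.0
```

Request:
send_rows(offset=[[0,0,35],[0,0,65],[0,0,90],[0,0,105],[0,0,106]], roll=[0,0,0,0,0])

```text
clock: 9.98
position: [0.5084, -0.3765, 0.0124]
ee_rot: [0.694, 0.72, 0.0, -0.002]
ft_force: [-0.2, -0.7, 0.1]
grip_width: 0.993
```

Request:
send_rows(offset=[[0,0,0],[0,0,0],[0,0,0],[0,0,0],[0,0,0]], roll=[0,0,0,0,0])

```text
clock: 10.4
position: [0.5091, -0.3793, 0.0155]
ee_rot: [0.695, 0.719, 0.0, 0.001]
ft_force: [-1.0, 0.3, 0.9]
grip_width: 1.003
```

Run:
```python
from h import *
shift([507.8,-378,14],2.03)
W=np.load('w1.npy'); S=W.reshape(-1,3)
for y in(16.8,):
  th=np.radians(y); ex=np.array([np.cos(th),np.sin(th)]); ey=np.array([-ex[1],ex[0]])
  q=(S[:,:2]*1000-[535.3,-59.3]); a=q@ex; b=q@ey
  m=(S[:,2]>.022)&(S[:,2]<.034)&(abs(a)<50)&(abs(b)<85); print(m.sum())
  m1=m&(abs(b)>50); P=S[m1][:,:2]*1000
  print(cv2.minAreaRect(P.astype(np.float32)), np.percentile(a[m1],[.5,99.5]),np.percentile(b[m1],[.5,99.5]))
```

```text
p [ 509.1 -379.3   15.5] tooly ang 2.01 shift [ 1.3 -1.3  1.5] F [-1.   0.3  0.9] w 1.003 t 10.4 j7 0.92
roll rad -0.0
1531
((534.226318359375, -59.50080108642578), (84.86114501953125, 144.79115295410156), 16.626724243164062) [-43.39867351  40.95346126] [-71.64223588  72.43588618]
```

Request:
send_rows(offset=[[0,0,0],[0,0,0],[0,0,0],[0,0,0],[0,0,0]], roll=[0,0,0,0,0], jaw=0, newtons=40)

```text
clock: 10.82
position: [0.5087, -0.3791, 0.0153]
ee_rot: [0.695, 0.719, 0.0, 0.0]
ft_force: [-2.4, 1.8, 7.3]
grip_width: 0.699
```

Request:
send_rows(offset=[[0,0,0],[0,0,0],[0,0,0],[0,0,-15],[0,0,-30]], roll=[0,0,0,0,0])

```text
clock: 11.23
position: [0.5077, -0.3785, 0.0446]
ee_rot: [0.695, 0.719, -0.0, -0.001]
ft_force: [0.4, -0.3, -1.3]
grip_width: 0.702
```

Request:
send_rows(offset=[[0,0,-25],[0,0,-55],[0,0,-85],[0,0,-110],[0,0,-120]], roll=[0,0,0,0,0])

```text
clock: 11.65
position: [0.5093, -0.3802, 0.169]
ee_rot: [0.695, 0.719, 0.001, 0.002]
ft_force: [1.3, -1.0, -1.2]
grip_width: 0.695
```

Run:
```python
from h import *
shift([534.8,-59.5,150],16.75)
```

```text
p [ 509.3 -380.2  169. ] tooly ang 1.97 shift [319.7  36.4  18.3] F [ 1.3 -1.  -1.2] w 0.695 t 11.65 j7 0.84
roll rad -0.258
```

Request:
send_rows(offset=[[25,3,0],[60,7,0],[98,11,0],[136,15,0],[170,20,0]], roll=[0,0,0,0,0])

```text
clock: 12.07
position: [0.5219, -0.2059, 0.1638]
ee_rot: [0.694, 0.719, -0.0, -0.001]
ft_force: [1.4, 0.4, -1.1]
grip_width: 0.694
```

Request:
send_rows(offset=[[38,4,0],[76,8,0],[110,12,5],[138,16,10],[148,17,18]], roll=[-0.08,-0.16,-0.22,-0.258,-0.258])

```text
clock: 12.48
position: [0.5347, -0.0544, 0.1462]
ee_rot: [0.593, 0.805, 0.001, -0.001]
ft_force: [0.9, 0.8, -1.5]
grip_width: 0.697
```

Request:
send_rows(offset=[[0,0,15],[0,0,30],[0,0,45],[0,0,45],[0,0,45]], roll=[0,0,0,0,0])

```text
clock: 12.9
position: [0.5335, -0.0604, 0.1009]
ee_rot: [0.597, 0.802, -0.001, -0.001]
ft_force: [-0.6, 0.5, -1.2]
grip_width: 0.694
```

Run:
```python
from h import *
s=shift([534.8,-59.5,28],16.75)
im,d,p=cam('wrist'); W=world(p,d); cv2.imwrite('pics/w4.png',im)
P=W.reshape(-1,3); m=(np.hypot(P[:,0]-.535,P[:,1]+.06)<.08)&(P[:,2]>.135)&(P[:,2]<.18)
print('cover',m.sum(),cv2.minAreaRect((P[m][:,:2]*1000).astype(np.float32)),np.percentile(P[m][:,2],[5,50,95]))
print(fixfit(W,im))
```

```text
p [533.5 -60.4 100.9] tooly ang 16.73 shift [ 0.5  1.7 72.9] F [-0.6  0.5 -1.2] w 0.694 t 12.9 j7 0.46
roll rad -0.0
cover 49327 ((530.157470703125, -58.02281188964844), (127.41326904296875, 109.01922607421875), 80.68646240234375) [0.14560708 0.1477649  0.17055967]
(((522.036376953125, -22.251907348632812), (142.90650939941406, 194.03457641601562), 16.611310958862305), 24664)
```

View pics/w4.png

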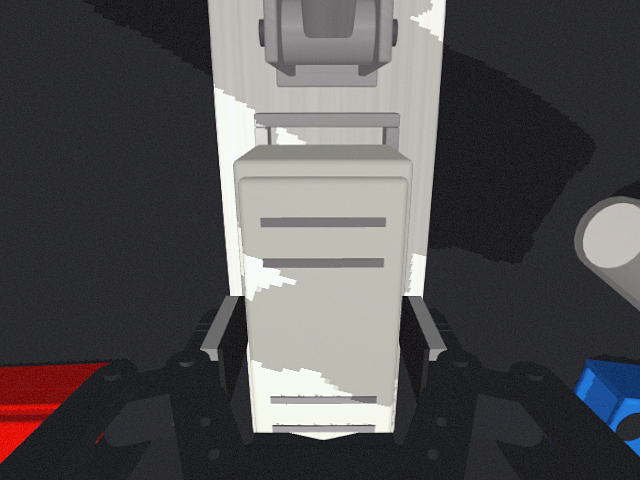

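Run:
```python
from h import *
im,d,p=cam('wrist'); W=world(p,d); S=W.reshape(-1,3)
th=np.radians(16.75); ex=np.array([np.cos(th),np.sin(th)]); ey=np.array([-ex[1],ex[0]])
q=S[:,:2]*1000-[534.8,-59.5]; a=q@ex; b=q@ey; z=S[:,2]*1000
def st(n,m): print(n,m.sum(),'a',np.round(np.percentile(a[m],[1,99]),1),np.round(np.percentile(a[m],[1,99]).mean(),1),'b',np.round(np.percentile(b[m],[1,99]),1),'z',np.round(np.median(z[m]),1))
st('fence',(z>24)&(z<32)&(b>50)&(b<90)&(abs(a)<60))
st('cover',(z>145)&(z<151)&(b>0)&(b<70)&(abs(a)<33))
st('cover far',(z>145)&(z<151)&(b>45)&(b<70)&(abs(a)<33)); st('cover near',(z>145)&(z<151)&(b>-10)&(b<10)&(abs(a)<33))
st('racktop',(z>131)&(z<137)&(b>0)&(b<70)&(abs(a)<40))
st('plate',(z>8)&(z<15)&(b>65)&(b<140)&(abs(a)<90))
print(p['cx'],p['k1'])
shift([534.8,-59.5,28],16.75)
```

```text
fence 2552 a [-42.6  42.1] -0.2 b [53.1 71.6] z 27.3
cover 25798 a [-27.6  25.6] -1.0 b [ 0.6 55.8] z 148.5
cover far 6098 a [-27.1  24.8] -1.2 b [45.1 56.1] z 148.4
cover near 7738 a [-30.9  28.9] -1.0 b [-9.8  9.9] z 148.5
racktop 4119 a [-31.9  29.5] -1.2 b [ 5.  60.1] z 135.2
plate 15874 a [-69.   68.4] -0.3 b [ 66.3 135.2] z 11.3
323.02908995418835 -0.06339261562747191
p [534.7 -60.3 102.2] tooly ang 16.74 shift [ 0.7  0.3 74.2] F [-0.1 -0.6 -1.5] w 0.697 t 13.0 j7 0.46
roll rad -0.0
```

Request:
send_rows(offset=[[0,1,15],[0,1,35],[0,1,50],[0,1,62],[0,1,68]], roll=[0,0,0,0,0])

```text
clock: 13.42
position: [0.5351, -0.0596, 0.0328]
ee_rot: [0.596, 0.803, -0.0, -0.0]
ft_force: [0.1, -0.6, -1.8]
grip_width: 0.694
```

Request:
send_rows(offset=[[0,0,2],[0,0,4],[0,0,5.5],[0,0,5.5],[0,0,5.5]], roll=[0,0,0,0,0])

```text
clock: 13.83
position: [0.5357, -0.0596, 0.0285]
ee_rot: [0.596, 0.803, 0.0, 0.0]
ft_force: [-0.5, -0.4, -1.6]
grip_width: 0.695
```

Run:
```python
from h import *
shift([534.8,-59.5,28],16.75)
im,d,p=cam('wrist'); W=world(p,d); S=W.reshape(-1,3)
th=np.radians(16.75); ex=np.array([np.cos(th),np.sin(th)]); ey=np.array([-ex[1],ex[0]])
q=S[:,:2]*1000-[534.8,-59.5]; a=q@ex; b=q@ey; z=S[:,2]*1000
m=(abs(a)<22)&(b>-10)&(b<53); A=np.c_[a[m],b[m],np.ones(m.sum())]; c=np.linalg.lstsq(A,z[m],rcond=None)[0]; print('cover plane',c,np.median(z[m]))
```

```text
p [535.7 -59.6  28.5] tooly ang 16.78 shift [ 0.3 -0.9  0.5] F [-0.5 -0.4 -1.6] w 0.695 t 13.83 j7 0.52
roll rad 0.001
cover plane [-3.14751770e-02 -6.10086508e-01  1.08616314e+02] 75.75454532514033
```

Request:
send_rows(offset=[[0,0,1],[0,0,2],[0,0,2],[0,0,2],[0,0,2]], roll=[0,0,0,0,0])

```text
clock: 14.3
position: [0.5358, -0.0595, 0.0272]
ee_rot: [0.596, 0.803, 0.001, 0.0]
ft_force: [-5.1, 0.1, 11.9]
grip_width: 0.696
```

Request:
send_rows(offset=[[0,0,0],[0,0,0],[0,0,0],[0,0,0],[0,0,0]], roll=[0,0,0,0,0], jaw=1)

```text
clock: 14.72
position: [0.5354, -0.0596, 0.0259]
ee_rot: [0.596, 0.803, 0.0, -0.0]
ft_force: [0.3, -0.5, 0.6]
grip_width: 1.002
```

Request:
send_rows(offset=[[0,0,-20],[0,0,-60],[0,0,-100],[0,0,-140],[0,0,-180]], roll=[0,0,0,0,0])

```text
clock: 15.13
position: [0.5349, -0.0599, 0.2079]
ee_rot: [0.597, 0.803, -0.0, -0.0]
ft_force: [1.9, 0.8, -0.0]
grip_width: 1.003
```

Request:
send_rows(offset=[[0,0,-35],[0,0,-70],[20,0,-90],[50,0,-90],[70,0,-90]], roll=[0,0,0,0,0])

```text
clock: 15.55
position: [0.5153, 0.0092, 0.2974]
ee_rot: [0.596, 0.803, 0.001, 0.001]
ft_force: [0.1, 1.1, -1.4]
grip_width: 0.997
```

```bash
cat >> h.py <<'E'
def nestview():
    im,d,p=cam('wrist'); W=world(p,d); S=W.reshape(-1,3)
    th=np.radians(16.75); ex=np.array([np.cos(th),np.sin(th)]); ey=np.array([-ex[1],ex[0]])
    q=S[:,:2]*1000-[534.8,-59.5]; a=q@ex; b=q@ey; z=S[:,2]*1000
    return im,a,b,z
E
python3 - <<'E'
from h import *
im,a,b,z=nestview(); cv2.imwrite('pics/w5.png',im)
def st(n,m): print(n,m.sum(),'a',np.round(np.percentile(a[m],[1,99]),1),'b',np.round(np.percentile(b[m],[1,99]),1),'z',np.round(np.median(z[m]),1))
st('cover',(z>70)&(z<80)&(abs(a)<45)&(abs(b)<80)); st('rim',(z>57)&(z<67)&(abs(a)<45)&(abs(b)<80))
m=(abs(a)<20)&(abs(b)<45)&(z>60)&(z<85); A=np.c_[a[m],b[m],np.ones(m.sum())]; print('plane',np.linalg.lstsq(A,z[m],rcond=None)[0])
# handle: hinge at b=105; expect handle at b=185..261,z~90
h=(b>175)&(b<275)&(abs(a)<30)&(z>70)&(z<120); st('handle',h)
h=(b>60)&(b<160)&(abs(a)<30)&(z>60)&(z<250); st('bracket/arm',h); st('arm top',h&(z>180))
th=np.radians(16.75); ex=np.array([np.cos(th),np.sin(th)]); ey=np.array([-ex[1],ex[0]])
t=np.array([534.8,-59.5])+(105+130)*ey; print(t); shift([*t,300],16.75)
E
```

```text
cover 5123 a [-25.9  26.7] b [-53.2  55.9] z 74.1
rim 976 a [-30.5  31.3] b [-55.9  60.6] z 60.9
plane [-2.23628251e-03  2.60807861e-04  7.42147645e+01]
handle 1755 a [-11.   10.1] b [176.3 230.4] z 101.8
bracket/arm 3300 a [-24.2  23.1] b [ 94.3 159.2] z 208.0
arm top 2187 a [-11.3  10.3] b [116.1 159.7] z 210.8
[467.07387699 165.52926979]
p [514.3  13.3 296.5] tooly ang 17.09 shift [159.4  -0.4  -3.2] F [0.4 3.  0.4] w 0.998 t 15.6 j7 0.21
roll rad 0.006
```

View pics/w5.png

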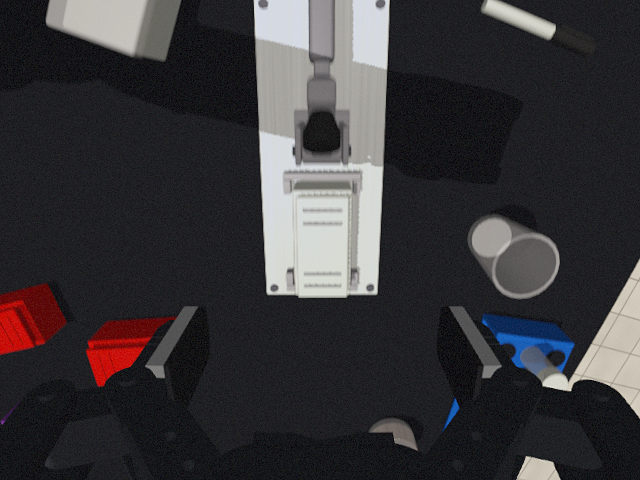

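Request:
send_rows(offset=[[25,0,0],[60,0,0],[98,0,0],[135,0,0],[159,0,0]], roll=[0,0,0,0,0], jaw=0.65)

```text
clock: 16.02
position: [0.4677, 0.1631, 0.2958]
ee_rot: [0.595, 0.804, 0.0, -0.0]
ft_force: [0.1, 0.5, -0.2]
grip_width: 0.651
```

Request:
send_rows(offset=[[0,0,20],[0,0,55],[0,0,90],[0,0,120],[0,0,140]], roll=[0,0,0,0,0])

```text
clock: 16.43
position: [0.4679, 0.1589, 0.153]
ee_rot: [0.596, 0.803, -0.001, -0.001]
ft_force: [-0.7, -0.2, 0.5]
grip_width: 0.652
```

Run:
```python
from h import *
shift([467.1,165.5,67],16.75)
im,a,b,z=nestview()
def st(n,m): print(n,m.sum(),'a',np.round(np.percentile(a[m],[1,99]),1),'b',np.round(np.percentile(b[m],[1,99]),1),'z',np.round(np.median(z[m]),1))
for lo in range(180,275,15): st(lo,(b>lo)&(b<lo+15)&(abs(a)<30)&(z>70)&(z<115))
R=130;A=np.arange(0,2.06,.1)-.087; print(np.round(np.c_[A+.087,R*(np.cos(A)-np.cos(-.087)),-R*(np.sin(A)-np.sin(-.087))],1).tolist())
```

```text
p [467.9 158.9 153. ] tooly ang 16.78 shift [ 6.6  1.4 86. ] F [-0.7 -0.2  0.5] w 0.652 t 16.43 j7 -0.09
roll rad 0.001
180 600 a [-11.  10.] b [180.2 194.9] z 103.6
195 834 a [-11.   10.4] b [195.1 209.9] z 102.5
210 894 a [-10.8  10.8] b [210.2 224.9] z 101.2
225 914 a [-10.7  10.7] b [225.1 239.8] z 99.9
240 963 a [-10.6  10.4] b [240.2 254.9] z 98.6
255 275 a [-9.8  9.5] b [255.1 257.2] z 94.4Traceback (most recent call last):
  File "<stdin>", line 5, in <module>
  File "<stdin>", line 4, in st
    return _quantile_unchecked(
        a, q, axis, out, overwrite_input, method, keepdims, weights)
    return _ureduce(a,
                    func=_quantile_ureduce_func,
    ...<5 lines>...
                    overwrite_input=overwrite_input,
                    method=method)
    r = func(a, **kwargs)
    result = _quantile(arr,
                       quantiles=q,
    ...<2 lines>...
                       out=out,
                       weights=wgt)
    slices_having_nans = np.isnan(arr[-1, ...])
                                  ~~~^^^^^^^^^
IndexError: index -1 is out of bounds for axis 0 with size 0
```

Request:
send_rows(offset=[[0,1,20],[0,1,45],[0,1,70],[0,1,84],[0,1,86]], roll=[0,0,0,0,0])

```text
clock: 16.9
position: [0.4689, 0.1592, 0.0681]
ee_rot: [0.596, 0.803, -0.002, -0.001]
ft_force: [-0.7, -0.3, 0.8]
grip_width: 0.655
```

Request:
send_rows(offset=[[0,0,0],[0,0,0],[0,0,0],[0,0,0],[0,0,0]], roll=[0,0,0,0,0], jaw=0, newtons=40)

```text
clock: 17.32
position: [0.4692, 0.1598, 0.0715]
ee_rot: [0.596, 0.803, -0.001, -0.001]
ft_force: [-10.2, -3.9, 12.6]
grip_width: 0.226
```

Request:
send_rows(offset=[[0,0,0],[0,0,0],[0,0,0],[0,0,0],[0,0,0]], roll=[0,0,0,0,0])

```text
clock: 17.73
position: [0.4692, 0.1598, 0.0715]
ee_rot: [0.596, 0.803, -0.0, -0.001]
ft_force: [-10.1, -3.7, 12.6]
grip_width: 0.228
```

Run:
```python
from h import *
shift([467.1,165.5,67],16.75)
R=126
for k in range(5):
  A=np.arange(0,6)*.1+.5*k-.087; print(k,np.round(np.c_[R*(np.cos(A)-np.cos(A[0])),-R*(np.sin(A)-np.sin(A[0]))],1)[1:].tolist())
```

```text
p [469.2 159.8  71.5] tooly ang 16.78 shift [ 6.1 -0.4  4.5] F [-10.1  -3.7  12.6] w 0.228 t 17.73 j7 -0.05
roll rad 0.001
0 [[0.5, -12.6], [-0.3, -25.2], [-2.4, -37.6], [-5.6, -49.7], [-10.1, -61.5]]
1 [[-5.6, -11.3], [-12.3, -21.9], [-20.1, -31.8], [-28.8, -40.9], [-38.4, -49.1]]
2 [[-10.3, -7.2], [-21.3, -13.3], [-32.9, -18.3], [-44.9, -22.1], [-57.2, -24.7]]
3 [[-12.5, -1.4], [-25.1, -1.5], [-37.7, -0.3], [-50.0, 2.1], [-62.1, 5.7]]
4 [[-11.6, 4.8], [-22.7, 10.8], [-33.2, 17.8], [-42.9, 25.8], [-51.7, 34.8]]
```

Request:
send_rows(offset=[[0,-1,-12],[0,-2,-25],[-2,-2,-38],[-6,-2,-50],[-10,-2,-61.5]], roll=[0,0,0,0,0])

```text
clock: 18.15
position: [0.4716, 0.1492, 0.1331]
ee_rot: [0.597, 0.803, 0.0, 0.0]
ft_force: [0.6, 0.4, 0.2]
grip_width: -0.0
```

Request:
send_rows(offset=[[-5.6,0,-11.3],[-12.3,0,-22],[-20,0,-32],[-29,0,-41],[-38.4,0,-49]], roll=[0,0,0,0,0])

```text
clock: 18.57
position: [0.4826, 0.1123, 0.1817]
ee_rot: [0.596, 0.803, 0.0, 0.0]
ft_force: [-0.8, -0.5, 0.2]
grip_width: 0.003
```

```bash
cat >> h.py <<'E'
def ang():
    s=shift([534.8,-59.5,0],16.75)  # tool x shift to nest centre
    y=-s[0]-103; z=s[2]+22-100
    print('grasp rel hinge y,z',round(y,1),round(z,1),'R',round(np.hypot(y,z),1),'joint',round(np.arctan2(z,y)+.087,3))
E
python3 -c "
from h import *
ang()"
```

```text
p [482.6 112.3 181.7] tooly ang 16.79 shift [-179.6    0.2  181.6] F [-0.8 -0.5  0.2] w 0.003 t 18.57 j7 -0.0
roll rad 0.001
grasp rel hinge y,z 76.6 103.6 R 128.8 joint 1.021
```

Request:
send_rows(offset=[[10,0,-10],[22,0,-15],[34,0,-15],[45,0,-15],[49,0,-10]], roll=[0,0,0,0,0], jaw=0.6)

```text
clock: 18.98
position: [0.4676, 0.1621, 0.1907]
ee_rot: [0.595, 0.803, 0.0, -0.0]
ft_force: [-0.0, 0.8, 0.0]
grip_width: 0.601
```

Run:
```python
from h import *
ang()
im,a,b,z=nestview(); cv2.imwrite('pics/w6.png',im)
def st(n,m): print(n,m.sum(),'a',np.round(np.percentile(a[m],[1,99]),1) if m.any() else '','b',np.round(np.percentile(b[m],[1,99]),1)if m.any() else '','z',np.round(np.percentile(z[m],[2,50,98]),1)if m.any() else '')
for lo in range(180,265,20): st(lo,(b>lo)&(b<lo+20)&(abs(a)<30)&(z>60)&(z<150))
```

```text
p [467.6 162.1 190.7] tooly ang 16.93 shift [-231.7   -0.4  190.5] F [-0.   0.8  0. ] w 0.601 t 18.98 j7 -0.11
roll rad 0.003
grasp rel hinge y,z 128.7 112.5 R 171.0 joint 0.805
180 697 a [-10.8  10.4] b [182.5 199.9] z [100.2 103.3 104.9]
200 874 a [-10.7  10.3] b [200.2 219.8] z [ 98.8 101.8 103.6]
220 919 a [-10.6  10.7] b [220.3 239.8] z [ 96.9 100.1 101.9]
240 900 a [-10.5  10.5] b [240.2 257.1] z [ 83.9  98.2 100.2]
260 0 a  b  z
```

View pics/w6.png

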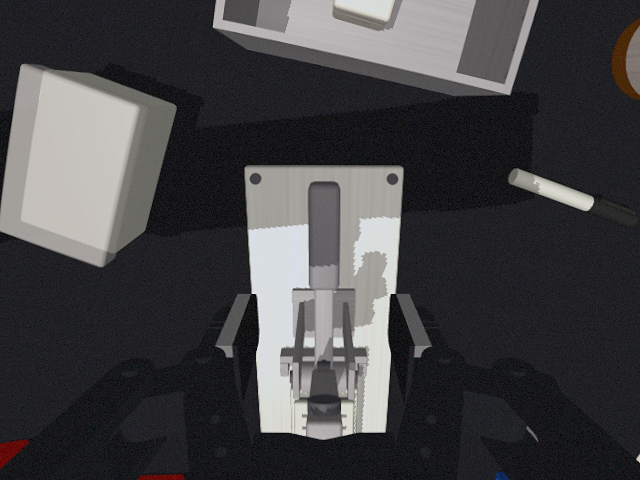

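Request:
send_rows(offset=[[3,0,20],[3,0,50],[3,0,80],[3,0,110],[3,0,131]], roll=[0,0,0,0,0])

```text
clock: 19.45
position: [0.4658, 0.1616, 0.0564]
ee_rot: [0.596, 0.803, -0.002, -0.0]
ft_force: [0.0, 0.5, 0.1]
grip_width: 0.6
```

Request:
send_rows(offset=[[0,-0.5,0],[0,-0.5,0],[0,-0.5,0],[0,-0.5,0],[0,-0.5,0]], roll=[0,0,0,0,0], jaw=0, newtons=60)

```text
clock: 19.87
position: [0.4681, 0.1627, 0.0609]
ee_rot: [0.596, 0.803, 0.001, 0.001]
ft_force: [5.2, -0.6, -5.3]
grip_width: 0.244
```

Request:
send_rows(offset=[[0,0,0],[0,0,0],[0,0,0],[0,0,-1],[0,0,-2]], roll=[0,0,0,0,0], jaw=0, newtons=110)

```text
clock: 20.28
position: [0.4681, 0.1627, 0.0628]
ee_rot: [0.597, 0.803, 0.001, 0.001]
ft_force: [6.0, -0.1, -8.9]
grip_width: 0.226
```

Request:
send_rows(offset=[[0,0,-2],[0,0,-4],[0,0,-6],[0,0,-8],[0,0,-10]], roll=[0,0,0,0,0])

```text
clock: 20.7
position: [0.4686, 0.1613, 0.0726]
ee_rot: [0.597, 0.803, 0.001, 0.002]
ft_force: [9.6, -6.6, -11.6]
grip_width: 0.222
```

```bash
python3 -c "
from h import *
ang()"
```

```text
p [468.6 161.3  72.6] tooly ang 16.76 shift [-230.4   -0.5   73. ] F [  9.6  -6.6 -11.6] w 0.222 t 20.7 j7 -0.06
roll rad 0.0
grasp rel hinge y,z 127.4 -5.0 R 127.5 joint 0.048
```

Request:
send_rows(offset=[[0,1,-10],[-1,1,-20],[-2,1,-30],[-4,1,-40],[-7,1,-50]], roll=[0,0,0,0,0])

```text
clock: 21.12
position: [0.4724, 0.1477, 0.1211]
ee_rot: [0.599, 0.801, -0.003, 0.004]
ft_force: [27.0, -39.4, -32.6]
grip_width: 0.213
```

Run:
```python
from h import *
ang()
im,a,b,z=nestview()
m=(abs(a)<9)&(b>200)&(b<275)&(z>70)&(z<240)
for lo in range(200,270,8):
    k=m&(b>lo)&(b<lo+8); print(lo,k.sum(),np.round(np.percentile(z[k],[10,50,90]),1) if k.any() else '')
R=127;
print([R*0])
for j in (.45,.95,1.45):
  A=np.arange(0,6)*.1+j-.087; print(j,np.round(np.c_[R*(np.cos(A)-np.cos(A[0])),-R*(np.sin(A)-np.sin(A[0]))],1)[1:].tolist())
```

```text
p [472.4 147.7 121.1] tooly ang 16.4 shift [-215.2    1.3  123.3] F [ 27.  -39.4 -32.6] w 0.213 t 21.12 j7 -0.07
roll rad -0.006
grasp rel hinge y,z 112.2 45.3 R 121.0 joint 0.471
200 557 [150.8 152.5 154.3]
208 747 [154.2 155.9 172.9]
216 818 [157.4 159.1 175.3]
224 4632 [162.2 227.3 232.6]
232 1401 [163.9 165.7 236.2]
240 1888 [152.7 159.9 165.3]
248 289 [146.8 149.2 151. ]
256 0 
264 0 
[0]
0.45 [[-5.1, -11.6], [-11.3, -22.7], [-18.6, -33.1], [-26.9, -42.7], [-36.2, -51.4]]
0.95 [[-10.0, -7.8], [-20.8, -14.5], [-32.2, -20.1], [-44.1, -24.5], [-56.4, -27.8]]
1.45 [[-12.5, -2.0], [-25.2, -2.7], [-37.9, -2.2], [-50.5, -0.4], [-62.8, 2.7]]
```

Request:
send_rows(offset=[[-9,0,-7],[-18,0,-19],[-25,0,-29],[-33,0,-38],[-42,0,-46]], roll=[0,0,0,0,0], newtons=80)

```text
clock: 21.58
position: [0.483, 0.1124, 0.1676]
ee_rot: [0.598, 0.802, -0.001, 0.002]
ft_force: [19.8, -11.5, -30.7]
grip_width: 0.211
```

Run:
```python
from h import *
ang()
o=monitor.get_obs(); R=Ro.from_quat(o['ee_rot']).as_matrix(); print('F tool',np.round(R.T@o['ft_force'],1))
```

```text
p [483.  112.4 167.6] tooly ang 16.58 shift [-178.9    0.4  168.2] F [ 19.8 -11.5 -30.7] w 0.211 t 21.58 j7 -0.0
roll rad -0.003
grasp rel hinge y,z 75.9 90.2 R 117.9 joint 0.958
F tool [-16.5  15.7  30.8]
```

Request:
send_rows(offset=[[-11,1,-4],[-23,1.5,-8],[-34,1.5,-13],[-45,1.5,-17],[-57,1.5,-20]], roll=[0,0,0,0,0])

```text
clock: 22.0
position: [0.4985, 0.0623, 0.1892]
ee_rot: [0.596, 0.803, 0.0, -0.002]
ft_force: [-9.3, 1.3, 7.1]
grip_width: 0.183
```

Run:
```python
from h import *
ang()
o=monitor.get_obs(); R=Ro.from_quat(o['ee_rot']).as_matrix(); print('F tool',np.round(R.T@o['ft_force'],1))
```

```text
p [498.5  62.3 189.2] tooly ang 16.82 shift [-127.6   -0.3  188.8] F [-9.3  1.3  7.1] w 0.183 t 22.0 j7 0.12
roll rad 0.001
grasp rel hinge y,z 24.6 110.8 R 113.5 joint 1.439
F tool [ 3.9 -8.5 -7.1]
```

Run:
```python
from h import *
im,d,p=cam('scene'); w=cam('wrist')[0]
c=cv2.resize(im[140:320,250:450],(600,540),interpolation=2); cv2.imwrite('pics/s2.png',np.hstack([c[:, :400],cv2.resize(w[100:480,120:520],(400,540))]))
```

```text
(no output)
```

View pics/s2.png

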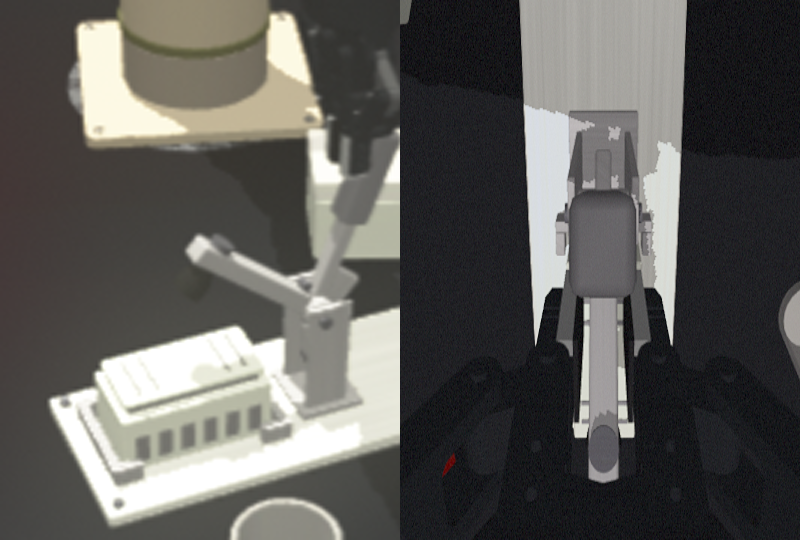

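Request:
send_rows(offset=[[0,0,-15],[0,0,-40],[0,0,-70],[0,0,-95],[0,0,-110]], roll=[0,0,0,0,0], jaw=0, newtons=40)

```text
clock: 22.52
position: [0.5004, 0.0619, 0.3017]
ee_rot: [0.596, 0.803, 0.002, 0.001]
ft_force: [-0.0, 0.4, 0.5]
grip_width: -0.004
```

```bash
cat >> h.py <<'E'
def clamp():
    for n in('scene','top'):
        im,d,p=cam(n); W=world(p,d); S=W.reshape(-1,3)
        th=np.radians(16.75); ex=np.array([np.cos(th),np.sin(th)]); ey=np.array([-ex[1],ex[0]])
        q=S[:,:2]*1000-[534.8,-59.5]; a=q@ex; b=q@ey; z=S[:,2]*1000
        m=(abs(a)<12)&(b>20)&(b<260)&(z>85)&(z<262)
        print(n); 
        for lo in range(90,260,15):
            k=m&(z>lo)&(z<lo+15)
            if k.sum()>2: print(lo,k.sum(),np.round(np.percentile(b[k],[3,50,97]),0))
E
python3 - <<'E'
from h import *
ang(); clamp()
E
```

```text
p [500.4  61.9 301.7] tooly ang 16.79 shift [-126.5   -3.5  301.5] F [-0.   0.4  0.5] w -0.004 t 22.52 j7 0.09
roll rad 0.001
grasp rel hinge y,z 23.5 223.5 R 224.8 joint 1.553
scene
90 99 [ 24.  64. 123.]
105 295 [ 23.  68. 123.]
120 84 [ 93. 109. 125.]
135 58 [ 89.  98. 124.]
150 29 [83. 89. 96.]
165 35 [73. 84. 93.]
180 57 [69. 78. 94.]
195 62 [65. 76. 89.]
210 64 [60. 71. 84.]
225 74 [56. 67. 81.]
240 83 [55. 66. 77.]
top
90 13 [23. 53. 78.]
105 143 [21. 44. 75.]
180 5 [72. 76. 79.]
195 4 [66. 70. 78.]
210 6 [64. 73. 78.]
225 25 [54. 71. 79.]
240 94 [53. 65. 76.]
```

Request:
send_rows(offset=[[0,-2,0],[0,-3.5,30],[0,-3.5,65],[0,-3.5,90],[0,-3.5,97]], roll=[0,0,0,0,0])

```text
clock: 23.03
position: [0.4936, 0.0604, 0.1962]
ee_rot: [0.596, 0.803, -0.002, -0.002]
ft_force: [-0.5, -0.3, 0.2]
grip_width: -0.0
```

Request:
send_rows(offset=[[-6,0,0],[-12,0,0],[-18,0,0],[-23,0,0],[-27,0,0]], roll=[0,0,0,0,0])

```text
clock: 23.45
position: [0.505, 0.0341, 0.2017]
ee_rot: [0.597, 0.802, 0.001, 0.001]
ft_force: [0.6, -0.5, -0.3]
grip_width: -0.003
```

Request:
send_rows(offset=[[-2,0,0],[-4,0,0],[-6,0,0],[-7,0,0],[-8,0,0]], roll=[0,0,0,0,0])

```text
clock: 23.87
position: [0.5065, 0.0275, 0.2005]
ee_rot: [0.596, 0.803, 0.0, -0.0]
ft_force: [0.4, 2.9, -0.3]
grip_width: 0.003
```

```bash
cat >> h.py <<'E'
def ft():
    o=monitor.get_obs(); R=Ro.from_quat(o['ee_rot']).as_matrix(); print('F tool',np.round(R.T@o['ft_force'],1))
E
python3 - <<'E'
from h import *
ang(); ft(); clamp()
E
```

```text
p [506.5  27.5 200.5] tooly ang 16.8 shift [-91.5   2.  200.5] F [ 0.4  2.9 -0.3] w 0.003 t 23.87 j7 0.19
roll rad 0.001
grasp rel hinge y,z -11.5 122.5 R 123.0 joint 1.752
F tool [2.6 1.3 0.3]
scene
90 93 [ 24.  68. 103.]
105 296 [ 24.  69. 122.]
120 86 [ 93. 111. 126.]
135 50 [ 88.  97. 122.]
150 36 [83. 89. 97.]
165 30 [73. 84. 91.]
180 58 [69. 78. 94.]
195 62 [65. 77. 90.]
210 57 [61. 70. 85.]
225 102 [56. 74. 99.]
240 150 [ 56.  75. 100.]
255 31 [82. 86. 99.]
top
90 3 [27. 29. 37.]
105 48 [21. 28. 35.]
```

Request:
send_rows(offset=[[-2,0,0],[-4,0,0],[-6,0,0],[-8,0,0],[-9,0,0]], roll=[0,0,0,0,0])

```text
clock: 24.38
position: [0.5084, 0.0207, 0.2]
ee_rot: [0.596, 0.803, 0.0, -0.001]
ft_force: [-1.9, 6.5, -2.8]
grip_width: 0.001
```

Run:
```python
from h import *
ang(); ft()
```

```text
p [508.4  20.7 200. ] tooly ang 16.9 shift [-84.9   2.2 199.8] F [-1.9  6.5 -2.8] w 0.001 t 24.38 j7 0.21
roll rad 0.003
grasp rel hinge y,z -18.1 121.8 R 123.1 joint 1.806
F tool [6.8 0.1 2.8]
```

Request:
send_rows(offset=[[-2,0,0],[-4,0,0],[-5,0,0],[-6,0,0],[-6,0,0]], roll=[0,0,0,0,0])

```text
clock: 24.8
position: [0.5092, 0.0182, 0.1999]
ee_rot: [0.594, 0.804, 0.001, -0.003]
ft_force: [-7.2, 17.1, 0.2]
grip_width: -0.002
```

Run:
```python
from h import *
ang(); ft()
```

```text
p [509.2  18.2 199.9] tooly ang 17.08 shift [-83.1   2.1 199.3] F [-7.2 17.1  0.2] w -0.002 t 24.8 j7 0.22
roll rad 0.006
grasp rel hinge y,z -19.9 121.3 R 122.9 joint 1.82
F tool [18.4 -1.9 -0.1]
```

Request:
send_rows(offset=[[-2,0,0],[-3,0,0],[-3,0,0],[-3,0,0],[-3,0,0]], roll=[0,0,0,0,0])

```text
clock: 25.22
position: [0.5093, 0.018, 0.1998]
ee_rot: [0.593, 0.805, 0.002, -0.005]
ft_force: [-10.9, 24.8, 2.5]
grip_width: 0.001
```

Run:
```python
from h import *
ang(); ft()
im,d,p=cam('scene'); W=world(p,d); S=W.reshape(-1,3)
th=np.radians(16.75); ex=np.array([np.cos(th),np.sin(th)]); ey=np.array([-ex[1],ex[0]])
q=S[:,:2]*1000-[534.8,-59.5]; a=q@ex; b=q@ey; z=S[:,2]*1000
for s in((abs(a)<23)&(abs(a)>14)&(b>-50)&(b<40),): print('cover z',s.sum(),np.round(np.percentile(z[s],[10,50,90]),1))
cv2.imwrite('pics/s3.png',cv2.resize(im[140:320,250:450],(600,540),interpolation=2))
```

```text
p [509.3  18.  199.8] tooly ang 17.22 shift [-83.5   2.  199. ] F [-10.9  24.8   2.5] w 0.001 t 25.22 j7 0.23
roll rad 0.008
grasp rel hinge y,z -19.5 121.0 R 122.6 joint 1.817
F tool [27.  -3.1 -2.3]
cover z 509 [-751.3   70.1  607.1]
```

View pics/s3.png

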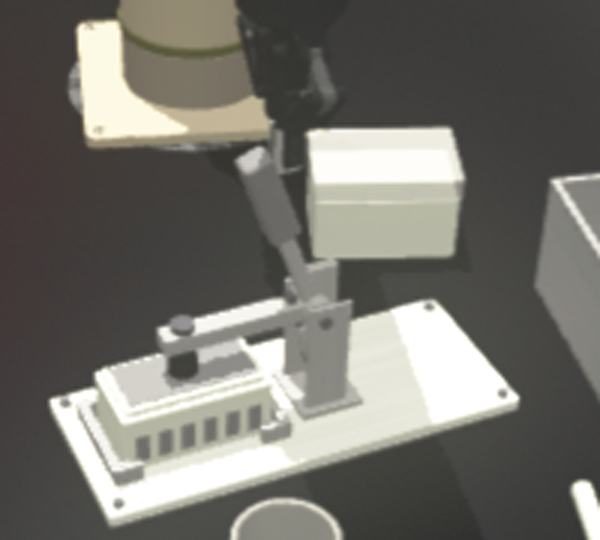

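Request:
send_rows(offset=[[10,0,0],[20,0,-15],[20,0,-50],[20,0,-85],[20,0,-110]], roll=[0,0,0,0,0])

```text
clock: 25.68
position: [0.5063, 0.0291, 0.3133]
ee_rot: [0.596, 0.803, 0.001, 0.001]
ft_force: [0.5, 0.0, 0.3]
grip_width: 0.002
```

Request:
send_rows(offset=[[-20,0,0],[-50,0,0],[-80,0,0],[-95,0,0],[-95,0,0]], roll=[0,0,0,0,0])

```text
clock: 26.1
position: [0.5335, -0.0661, 0.3106]
ee_rot: [0.599, 0.801, -0.001, 0.001]
ft_force: [-0.4, -0.7, -0.0]
grip_width: 0.0
```

Run:
```python
from h import *
ang(); ft(); clamp()
im,a,b,z=nestview()
m=(abs(a)<24)&(abs(a)>14)&(b>-50)&(b<40)&(z>50)&(z<90); print('cover z',m.sum(),np.percentile(z[m],[10,50,90]) if m.any() else '')
```

```text
p [533.5 -66.1 310.6] tooly ang 16.46 shift [  6.5   3.1 310.6] F [-0.4 -0.7 -0. ] w 0.0 t 26.1 j7 0.38
roll rad -0.005
grasp rel hinge y,z -109.5 232.6 R 257.1 joint 2.098
F tool [-0.5 -0.6  0. ]
scene
90 136 [24. 59. 96.]
105 253 [ 23.  73. 121.]
120 85 [ 89. 108. 125.]
135 58 [ 85.  97. 123.]
150 30 [79. 86. 93.]
165 39 [67. 77. 88.]
180 60 [62. 74. 88.]
195 62 [57. 69. 83.]
210 63 [52. 64. 78.]
225 74 [46. 54. 72.]
240 62 [50. 58. 66.]
top
90 12 [ 77.  93. 116.]
105 53 [ 76.  99. 117.]
120 29 [ 95. 108. 121.]
135 39 [ 90. 102. 120.]
150 10 [88. 90. 92.]
165 4 [75. 79. 87.]
180 21 [80. 85. 88.]
195 27 [73. 79. 84.]
210 22 [71. 74. 77.]
225 20 [66. 69. 72.]
240 4 [64. 65. 67.]
cover z 1470 [67.03765249 68.20288622 69.30301042]
```

Request:
send_rows(offset=[[0,3,15],[0,3,45],[0,3,75],[0,3,100],[0,3,103]], roll=[0,0,0,0,0])

```text
clock: 26.67
position: [0.5338, -0.0589, 0.2033]
ee_rot: [0.595, 0.803, -0.002, -0.002]
ft_force: [0.0, -0.1, 0.4]
grip_width: -0.002
```

Request:
send_rows(offset=[[10,0,0],[20,0,0],[30,0,0],[38,0,0],[45,0,0]], roll=[0,0,0,0,0])

```text
clock: 27.08
position: [0.5254, -0.0197, 0.2114]
ee_rot: [0.597, 0.802, 0.001, 0.004]
ft_force: [-2.2, -17.1, 27.6]
grip_width: 0.001
```

Request:
send_rows(offset=[[8,0,0],[17,0,0],[26,0,0],[35,0,0],[44,0,0]], roll=[0,0,0,0,0])

```text
clock: 27.5
position: [0.5116, 0.0245, 0.2097]
ee_rot: [0.597, 0.803, 0.001, 0.002]
ft_force: [2.2, -4.7, 3.4]
grip_width: 0.001
```

Run:
```python
from h import *
ang(); ft(); clamp()
```

```text
p [511.6  24.5 209.7] tooly ang 16.76 shift [-86.8  -2.9 209.8] F [ 2.2 -4.7  3.4] w 0.001 t 27.5 j7 0.19
roll rad 0.0
grasp rel hinge y,z -16.2 131.8 R 132.8 joint 1.78
F tool [-5.2  0.7 -3.4]
scene
90 18 [ 84.  94. 127.]
105 174 [ 56.  92. 128.]
120 245 [ 27.  69. 133.]
135 85 [ 21.  40. 116.]
150 39 [102. 105. 114.]
165 34 [100. 106. 115.]
180 65 [ 98. 105. 119.]
195 74 [ 97. 104. 120.]
210 70 [ 99. 106. 121.]
225 66 [ 96. 107. 122.]
240 128 [ 77. 107. 122.]
255 15 [77. 79. 91.]
top
120 7 [23. 28. 34.]
135 42 [21. 27. 35.]
```

Request:
send_rows(offset=[[15,-1,2],[32,-2,4],[50,-3,6],[70,-3,6],[92,-3,6]], roll=[0,0,0,0,0])

```text
clock: 28.02
position: [0.4811, 0.1116, 0.2021]
ee_rot: [0.597, 0.802, 0.0, 0.0]
ft_force: [0.5, 1.3, 0.2]
grip_width: 0.001
```

Request:
send_rows(offset=[[20,0,0],[40,0,0],[50,0,0],[50,0,0],[50,0,0]], roll=[0,0,0,0,0])

```text
clock: 28.43
position: [0.4668, 0.1593, 0.2018]
ee_rot: [0.596, 0.803, 0.0, 0.0]
ft_force: [0.0, -0.2, 0.7]
grip_width: 0.001
```

Run:
```python
from h import *
ang(); ft(); clamp()
im,a,b,z=nestview()
for lo in range(180,265,20):
    m=(b>lo)&(b<lo+20)&(abs(a)<12)&(z>60)&(z<200); print(lo,m.sum(),np.round(np.percentile(z[m],[5,50,95]),1) if m.any() else '')
```

```text
p [466.8 159.3 201.8] tooly ang 16.83 shift [-229.1    1.7  201.8] F [ 0.  -0.2  0.7] w 0.001 t 28.43 j7 -0.11
roll rad 0.001
grasp rel hinge y,z 126.1 123.8 R 176.7 joint 0.863
F tool [-0.2 -0.  -0.7]
scene
90 22 [ 94. 121. 138.]
105 117 [ 90. 114. 141.]
120 124 [ 74. 107. 131.]
135 111 [ 64. 123. 140.]
150 114 [ 38. 103. 149.]
165 175 [ 21.  55. 161.]
180 192 [ 26.  53. 169.]
195 129 [ 31. 157. 179.]
210 98 [161. 169. 189.]
225 95 [170. 180. 234.]
240 67 [218. 223. 236.]
255 36 [220. 223. 237.]
top
90 11 [ 92. 115. 130.]
105 58 [ 88. 106. 138.]
120 77 [ 76.  95. 118.]
135 68 [ 62.  81. 126.]
150 66 [ 49.  67. 133.]
165 49 [ 21.  54. 147.]
180 130 [ 21.  47. 154.]
195 77 [ 27. 148. 168.]
210 49 [154. 161. 188.]
225 95 [164. 175. 186.]
180 0 
200 0 
220 0 
240 0 
260 0
```

Run:
```python
from h import *
ft(); 
im,d,p=cam('scene'); clamp()
w=cam('wrist')[0]
cv2.imwrite('pics/s4.png',np.hstack([cv2.resize(im[140:320,250:450],(440,400),interpolation=2),cv2.resize(w,(360,400))]))
```

```text
F tool [0.1 0.  0.2]
scene
90 16 [ 94. 126. 134.]
105 118 [ 84. 110. 142.]
120 153 [ 68. 100. 135.]
135 112 [ 51.  76. 131.]
150 127 [ 22.  58. 137.]
165 127 [ 21.  45. 148.]
180 141 [ 21. 131. 152.]
195 85 [136. 142. 162.]
210 93 [143. 150. 171.]
225 133 [149. 165. 234.]
240 88 [156. 220. 235.]
255 33 [218. 224. 234.]
top
90 9 [ 92. 115. 122.]
105 69 [ 84. 102. 136.]
120 85 [ 73.  88. 127.]
135 71 [ 50.  66. 115.]
150 76 [ 33.  49. 120.]
165 57 [ 21.  33. 124.]
180 44 [ 21. 123. 140.]
195 31 [127. 130. 149.]
210 31 [132. 136. 153.]
225 67 [138. 151. 166.]
240 59 [144. 152. 163.]
```

View pics/s4.png

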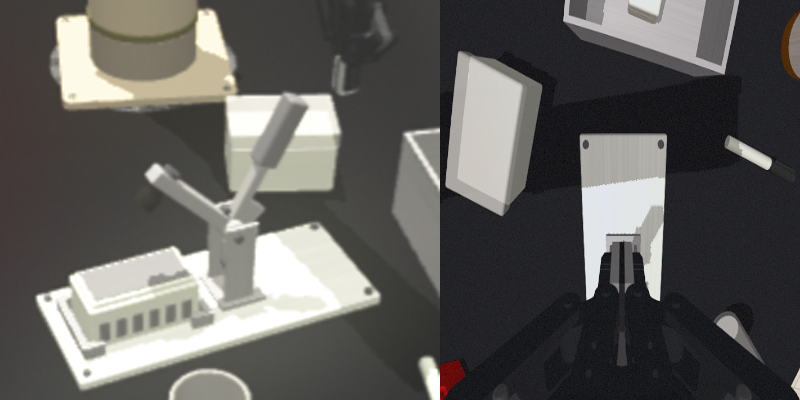

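Request:
send_rows(offset=[[0,0,-30],[0,0,-65],[0,0,-95],[-20,0,-110],[-50,0,-110]], roll=[0,0,0,0,0], jaw=0.15)

```text
clock: 29.2
position: [0.482, 0.1139, 0.3151]
ee_rot: [0.594, 0.804, 0.003, 0.001]
ft_force: [0.3, -0.7, -0.2]
grip_width: 0.153
```

Request:
send_rows(offset=[[-35,0,0],[-73,0,0],[-110,0,0],[-148,0,0],[-180,0,0]], roll=[0,0,0,0,0])

```text
clock: 29.62
position: [0.5332, -0.0638, 0.3118]
ee_rot: [0.597, 0.802, 0.0, 0.0]
ft_force: [0.8, -0.1, -0.5]
grip_width: 0.15
```

Request:
send_rows(offset=[[0,0,0],[0,0,30],[0,0,65],[0,0,95],[0,0,107]], roll=[0,0,0,0,0])

```text
clock: 30.03
position: [0.5311, -0.0607, 0.2007]
ee_rot: [0.596, 0.803, -0.002, -0.002]
ft_force: [-0.9, -0.4, -0.2]
grip_width: 0.15
```

Run:
```python
from h import *
ang(); ft(); clamp()
```

```text
p [531.1 -60.7 200.7] tooly ang 16.77 shift [-1.000e-01  4.900e+00  2.007e+02] F [-0.9 -0.4 -0.2] w 0.15 t 30.03 j7 0.41
roll rad 0.0
grasp rel hinge y,z -102.9 122.7 R 160.1 joint 2.356
F tool [-0.2 -0.9  0.2]
scene
90 134 [ 23.  62. 122.]
105 260 [ 24.  70. 120.]
120 90 [ 91. 109. 125.]
135 53 [ 84.  97. 122.]
150 35 [79. 86. 94.]
165 36 [67. 77. 89.]
180 64 [62. 75. 88.]
195 68 [57. 68. 83.]
210 58 [51. 63. 77.]
225 69 [46. 52. 71.]
240 63 [48. 58. 68.]
top
90 11 [ 77.  92. 116.]
105 49 [ 79.  99. 117.]
120 36 [ 92. 105. 121.]
135 32 [ 89. 103. 120.]
150 10 [88. 90. 92.]
180 24 [78. 85. 88.]
195 24 [75. 79. 83.]
210 19 [72. 75. 77.]
225 14 [67. 70. 72.]
```

Request:
send_rows(offset=[[10,2,0],[20,4,0],[30,5,0],[38,5,-1],[46,5,-2]], roll=[0,0,0,0,0])

```text
clock: 30.55
position: [0.5259, -0.0156, 0.2086]
ee_rot: [0.596, 0.803, 0.001, 0.002]
ft_force: [1.9, -7.5, 4.9]
grip_width: 0.153
```

Request:
send_rows(offset=[[8,0,-1],[16,0,-2],[24,0,-3],[32,0,-3],[38,0,-3]], roll=[0,0,0,0,0])

```text
clock: 30.97
position: [0.5142, 0.0216, 0.211]
ee_rot: [0.596, 0.803, 0.001, 0.001]
ft_force: [1.3, -4.9, 3.4]
grip_width: 0.15
```

Request:
send_rows(offset=[[8,0,0],[16,0,0],[24,0,1],[32,0,2],[38,0,3]], roll=[0,0,0,0,0])

```text
clock: 31.38
position: [0.5025, 0.0589, 0.2066]
ee_rot: [0.596, 0.803, 0.0, 0.0]
ft_force: [2.1, -2.4, 2.6]
grip_width: 0.151
```

Run:
```python
from h import *
ang(); ft(); clamp()
```

```text
p [502.5  58.9 206.6] tooly ang 16.84 shift [-122.8   -3.5  206.6] F [ 2.1 -2.4  2.6] w 0.151 t 31.38 j7 0.12
roll rad 0.002
grasp rel hinge y,z 19.8 128.6 R 130.1 joint 1.505
F tool [-2.9  1.3 -2.6]
scene
90 16 [ 92. 122. 132.]
105 129 [ 77. 106. 140.]
120 164 [ 58.  96. 134.]
135 130 [ 36.  62. 124.]
150 120 [ 22.  46. 128.]
165 89 [ 21.  34. 137.]
180 80 [117. 125. 144.]
195 79 [122. 128. 147.]
210 75 [127. 133. 153.]
225 53 [114. 144. 159.]
240 79 [113. 141. 157.]
255 13 [113. 115. 121.]
top
120 34 [57. 72. 78.]
135 64 [43. 59. 72.]
150 61 [26. 41. 54.]
165 43 [21. 27. 33.]
```

Request:
send_rows(offset=[[8,-1,2],[16,-2,5],[24,-3,8],[31,-3,12],[38,-3,16]], roll=[0,0,0,0,0])

```text
clock: 31.9
position: [0.4881, 0.0941, 0.1899]
ee_rot: [0.596, 0.803, -0.0, -0.0]
ft_force: [0.9, -1.0, 2.4]
grip_width: 0.152
```

Request:
send_rows(offset=[[7,0,5],[14,0,11],[20,0,17],[26,0,24],[31,0,31]], roll=[0,0,0,0,0])

```text
clock: 32.32
position: [0.4792, 0.1235, 0.1585]
ee_rot: [0.596, 0.803, -0.0, -0.0]
ft_force: [0.4, 0.0, -0.2]
grip_width: 0.15
```

Run:
```python
from h import *
ang(); ft(); clamp()
```

```text
p [479.2 123.5 158.5] tooly ang 16.81 shift [-191.3    0.4  158.4] F [ 0.4  0.  -0.2] w 0.15 t 32.32 j7 -0.01
roll rad 0.001
grasp rel hinge y,z 88.3 80.4 R 119.4 joint 0.826
F tool [-0.1  0.4  0.2]
scene
90 39 [ 95. 126. 144.]
105 103 [ 94. 116. 139.]
120 134 [ 90. 128. 151.]
135 136 [ 86. 152. 182.]
150 159 [ 81. 168. 199.]
165 175 [ 76. 183. 216.]
180 161 [ 47. 185. 228.]
195 204 [ 43.  72. 220.]
210 108 [ 64.  78. 189.]
225 25 [181. 184. 192.]
240 18 [177. 181. 186.]
255 19 [175. 179. 197.]
top
90 9 [ 97. 128. 140.]
105 51 [ 96. 114. 137.]
120 88 [ 98. 129. 151.]
135 48 [ 91. 147. 158.]
150 18 [85. 96. 99.]
165 12 [80. 91. 94.]
180 10 [48. 81. 91.]
195 104 [45. 57. 91.]
210 78 [54. 76. 89.]
```

Request:
send_rows(offset=[[5,0,-15],[15,0,-30],[25,0,-30],[38,0,-30],[45,0,-30]], roll=[0,0,0,0,0])

```text
clock: 32.83
position: [0.4664, 0.1672, 0.1894]
ee_rot: [0.596, 0.803, 0.0, -0.0]
ft_force: [-0.1, 0.4, -0.5]
grip_width: 0.15
```

Request:
send_rows(offset=[[0,0,0],[0,0,0],[0,0,0],[0,0,0],[0,0,0]], roll=[0,0,0,0,0])

```text
clock: 33.25
position: [0.467, 0.1652, 0.1894]
ee_rot: [0.597, 0.802, -0.0, -0.0]
ft_force: [-0.6, 0.1, 0.1]
grip_width: 0.152
```

Request:
send_rows(offset=[[0,0,0],[0,0,0],[0,0,0],[0,0,0],[0,0,0]], roll=[0,0,0,0,0])

```text
clock: 33.67
position: [0.4668, 0.1659, 0.1895]
ee_rot: [0.596, 0.803, 0.0, -0.0]
ft_force: [0.2, 0.4, -0.0]
grip_width: 0.149
```

Run:
```python
from h import *
ang(); ft()
im,a,b,z=nestview()
for lo in range(175,265,20):
    m=(b>lo)&(b<lo+20)&(abs(a)<12)&(z>60)&(z<165); print(lo,m.sum(),np.round(np.percentile(z[m],[5,50,95]),1) if m.any() else '')
clamp()
```

```text
p [466.8 165.9 189.5] tooly ang 16.79 shift [-235.4   -0.   189.5] F [ 0.2  0.4 -0. ] w 0.149 t 33.67 j7 -0.12
roll rad 0.001
grasp rel hinge y,z 132.4 111.5 R 173.1 joint 0.787
F tool [0.4 0.4 0. ]
175 600 [ 98.5 103.2 104.6]
195 859 [100.  102.2 103.7]
215 905 [ 98.2 100.5 102. ]
235 971 [ 95.8  98.7 100.3]
255 197 [80.1 94.6 98. ]
scene
90 400 [ 96. 193. 253.]
105 110 [ 96. 109. 206.]
120 68 [106. 114. 127.]
135 68 [113. 120. 135.]
150 66 [121. 127. 139.]
165 71 [128. 135. 146.]
180 72 [135. 144. 164.]
195 124 [118. 143. 163.]
210 106 [122. 139. 234.]
225 36 [225. 227. 234.]
240 43 [224. 227. 234.]
255 15 [225. 228. 236.]
top
90 175 [103. 181. 212.]
105 96 [ 93. 108. 207.]
120 21 [105. 109. 123.]
135 27 [111. 115. 127.]
150 11 [120. 130. 139.]
165 8 [127. 133. 143.]
180 18 [134. 147. 163.]
195 90 [115. 141. 161.]
210 84 [120. 131. 158.]
```

Request:
send_rows(offset=[[0,0,-30],[0,0,-65],[0,0,-100],[-20,0,-115],[-50,0,-115]], roll=[0,0,0,0,0])

```text
clock: 34.23
position: [0.4822, 0.1206, 0.3083]
ee_rot: [0.594, 0.804, 0.003, 0.001]
ft_force: [0.5, -0.4, -0.1]
grip_width: 0.15
```

Request:
send_rows(offset=[[-35,0,0],[-70,0,0],[-100,0,0],[-115,0,0],[-115,0,0]], roll=[0,0,0,0,0])

```text
clock: 34.65
position: [0.515, 0.0036, 0.3047]
ee_rot: [0.599, 0.801, -0.0, 0.001]
ft_force: [0.1, -0.1, 0.3]
grip_width: 0.149
```

Run:
```python
from h import *
ang(); ft()
im,a,b,z=nestview(); cv2.imwrite('pics/w7.png',im)
def st(n,m): print(n,m.sum(),'a',np.round(np.percentile(a[m],[1,99]),1),'b',np.round(np.percentile(b[m],[1,99]),1),'z',np.round(np.median(z[m]),1))
st('cover',(z>64)&(z<73)&(abs(a)<45)&(abs(b)<80)); st('rim',(z>57)&(z<63.5)&(abs(a)<45)&(abs(b)<80))
m=(abs(a)<20)&(abs(b)<45)&(z>60)&(z<85); A=np.c_[a[m],b[m],np.ones(m.sum())]; print('plane',np.linalg.lstsq(A,z[m],rcond=None)[0])
for lo in range(180,250,15): st(lo,(b>lo)&(b<lo+15)&(abs(a)<30)&(z>70)&(z<115))
t=cam('top')[0]; cv2.imwrite('pics/t7.png',t); cv2.imwrite('pics/f7.png',np.hstack([cv2.resize(im[:, 200:440],(300,600)),cv2.resize(t,(500,375))[np.clip(np.arange(600),0,374)]]))
```

```text
p [515.    3.6 304.7] tooly ang 16.44 shift [-65.8   1.  304.8] F [ 0.1 -0.1  0.3] w 0.149 t 34.65 j7 0.22
roll rad -0.005
grasp rel hinge y,z -37.2 226.8 R 229.8 joint 1.82
F tool [-0.1  0.1 -0.3]
cover 4883 a [-25.8  26.6] b [-53.1  56. ] z 68.1
rim 975 a [-30.4  31.3] b [-58.1  60.7] z 60.9
plane [-1.60981599e-03  1.05331411e-03  6.82874738e+01]
180 464 a [-11.1   9.5] b [180.3 194.6] z 103.2
195 468 a [-11.    9.5] b [195.1 209.8] z 102.6
210 473 a [-10.8   9.6] b [210.3 224.8] z 101.3
225 52 a [-10.7   9.6] b [225.1 226.8] z 100.4Traceback (most recent call last):
  File "<stdin>", line 7, in <module>
  File "<stdin>", line 4, in st
    return _quantile_unchecked(
        a, q, axis, out, overwrite_input, method, keepdims, weights)
    return _ureduce(a,
                    func=_quantile_ureduce_func,
    ...<5 lines>...
                    overwrite_input=overwrite_input,
                    method=method)
    r = func(a, **kwargs)
    result = _quantile(arr,
                       quantiles=q,
    ...<2 lines>...
                       out=out,
                       weights=wgt)
    slices_having_nans = np.isnan(arr[-1, ...])
                                  ~~~^^^^^^^^^
IndexError: index -1 is out of bounds for axis 0 with size 0
```

Request:
send_rows(offset=[[-20,1,20],[-20,1,55],[-20,1,90],[-20,1,125],[-20,1,150]], roll=[0,0,0,0,0])

```text
clock: 35.12
position: [0.5198, -0.0094, 0.1516]
ee_rot: [0.596, 0.803, -0.001, -0.001]
ft_force: [-0.6, -0.5, -0.4]
grip_width: 0.15
```

Request:
send_rows(offset=[[0,0,0],[0,0,0],[0,0,0],[0,0,0],[0,0,0]], roll=[0,0,0,0,0])

```text
clock: 35.53
position: [0.5222, -0.0107, 0.1562]
ee_rot: [0.596, 0.803, 0.001, 0.001]
ft_force: [0.4, -0.2, -0.9]
grip_width: 0.152
```

Run:
```python
from h import *
im,a,b,z=nestview()
def st(n,m): print(n,m.sum(),np.round(np.percentile(z[m],[5,25,50,75,95]),1) if m.any() else '')
st('cover',(abs(a)<20)&(b>0)&(b<40)); st('rim +y',(abs(a)<24)&(b>57.8)&(b<59.3)); st('rim sides',(abs(abs(a)-29)<.8)&(b>10)&(b<50)); st('plate',(abs(a)<60)&(abs(a)>48)&(b>10)&(b<60)); st('fence +y',(abs(a)<30)&(b>66)&(b<70))
for x in np.arange(50,62,.75): st(round(x,2),(abs(a)<24)&(b>x)&(b<x+.75))
t=cam('top')[0]; s=cam('scene')[0]
cv2.imwrite('pics/f7.png',np.hstack([im[40:440,140:520],cv2.resize(s[200:320,250:370],(400,400),interpolation=2)]))
cv2.imwrite('pics/t7.png',t)
```

```text
cover 3060 [67.3 67.9 68.4 68.8 69.5]
rim +y 479 [ 60.3  61.6 220.  240.6 263.4]
rim sides 651 [ 60.4  61.5 238.9 240.2 242.8]
plate 1705 [10.1 10.7 11.2 11.7 12.4]
fence +y 11482 [248.6 256.  263.2 269.1 273.6]
50.0 152 [ 67.4  68.3  69.5 220.7 230. ]
50.75 147 [ 67.3  68.3  69.8 220.5 235. ]
51.5 151 [ 67.5  68.4  69.9 222.4 237.8]
52.25 196 [ 66.6  67.6  68.4 219.5 237.4]
53.0 154 [ 66.3  67.3 127.4 221.8 238.2]
53.75 161 [ 66.5  67.3 197.1 222.9 238.2]
54.5 167 [ 66.1  67.  186.1 222.3 244.2]
55.25 261 [ 60.8  65.9  67.3 222.6 246. ]
56.0 686 [ 61.2  67.1 204.  217.3 235.3]
56.75 1444 [ 62.3 198.  207.8 223.6 235.6]
57.5 317 [ 60.8 194.2 219.6 234.5 246.3]
58.25 216 [ 60.5  61.6 217.4 238.  263.6]
59.0 447 [ 60.3 219.7 256.8 258.7 266.2]
59.75 1909 [ 18.8  47.5 229.7 261.  267.3]
60.5 3413 [ 39.8 202.9 220.6 264.2 268. ]
61.25 2783 [198.6 228.7 237.  262.7 268.1]
```

View pics/f7.png

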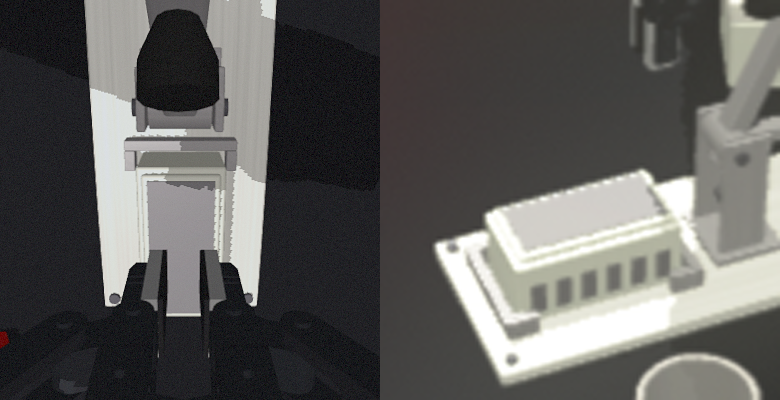

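Request:
send_rows(offset=[[0,0,-30],[0,0,-70],[0,0,-110],[10,0,-150],[40,0,-155]], roll=[0,0,0,0,0])

```text
clock: 36.1
position: [0.5123, 0.0234, 0.3168]
ee_rot: [0.599, 0.801, 0.004, 0.003]
ft_force: [0.6, -0.5, -0.3]
grip_width: 0.151
```

Request:
send_rows(offset=[[35,0,0],[72,0,0],[108,0,0],[135,0,0],[148,0,0]], roll=[0,0,0,0,0])

```text
clock: 36.52
position: [0.4653, 0.1731, 0.3097]
ee_rot: [0.594, 0.804, 0.0, -0.0]
ft_force: [0.9, -0.1, 0.4]
grip_width: 0.145
```

```bash
cat > meas.py <<'E'
from h import *
ang()
th=np.radians(16.75); ex=np.array([np.cos(th),np.sin(th)]); ey=np.array([-ex[1],ex[0]])
for n in('top','scene'):
    D=[]
    for i in range(6): im,d,p=cam(n); D.append(d)
    D=np.array(D); d=np.where((D>0).all(0),np.median(D,0),0).astype(np.float32)
    S=world(p,d).reshape(-1,3); q=S[:,:2]*1000-[534.8,-59.5]; a=q@ex; b=q@ey; z=S[:,2]*1000
    def st(nm,m): print(n,nm,m.sum(),np.round([z[m].mean(),np.median(z[m]),z[m].std()/max(1,m.sum())**.5],2) if m.any() else '')
    st('cover',(abs(a)<20)&(abs(b)<45)&(z>50)&(z<95))
    st('plate',(abs(a)>48)&(abs(a)<64)&(abs(b)<70)&(z<30)&(z>-5))
    st('bench',(abs(a)>80)&(abs(a)<110)&(abs(b)<60)&(abs(z)<15))
E
python3 meas.py
python3 - <<'E'
from h import *
# same statistics on the initial frames: raised cover on the bench
for n in('top','scene'):
    S=np.load(f'{n}W.npy').reshape(-1,3)*1000; th=np.radians(2.03); ex=np.array([np.cos(th),np.sin(th)]); ey=np.array([-ex[1],ex[0]])
    q=S[:,:2]-[507.8,-378]; a=q@ex;b=q@ey;z=S[:,2]
    m=(abs(a)<20)&(abs(b)<45)&(z>45)&(z<90); k=(abs(a)>50)&(abs(a)<80)&(abs(b)<60)&(abs(z)<15)
    print(n,'raised: cover',z[m].mean(),np.median(z[m]),'bench',z[k].mean())
E
```

```text
p [465.3 173.1 309.7] tooly ang 17.07 shift [-243.1   -1.8  309.4] F [ 0.9 -0.1  0.4] w 0.145 t 36.52 j7 -0.15
roll rad 0.006
grasp rel hinge y,z 140.1 231.4 R 270.5 joint 1.113
top cover 527 [68.6  68.55  0.07]
top plate 612 [11.51 11.54  0.07]
top bench 972 [-0.55 -0.59  0.06]
scene cover 448 [6.931e+01 6.928e+01 4.000e-02]
scene plate 317 [12.29 12.2   0.05]
scene bench 481 [0.29 0.29 0.04]
top raised: cover 62.39922003446242 62.46273989473482 bench -0.40584239870105676
scene raised: cover 62.41565574597722 62.89210954554398 bench 0.13178564346475424
```

Run:
```python
from h import *
shift([467.6,162.1,190.7],16.8)
```

```text
p [467.  168.6 309.5] tooly ang 16.75 shift [ -6.4  -1.3 118.8] F [-0.4 -0.7  0.3] w 0.153 t 37.12 j7 -0.15
roll rad -0.001
```

Request:
send_rows(offset=[[-3,-1,25],[-3,-1,60],[-3,-1,95],[-3,-1,125],[-3,-1,150]], roll=[0,0,0,0,0], jaw=0.6)

```text
clock: 37.53
position: [0.4661, 0.1653, 0.1573]
ee_rot: [0.596, 0.803, -0.001, -0.0]
ft_force: [-0.3, -0.2, -0.4]
grip_width: 0.601
```

Request:
send_rows(offset=[[0,0,25],[0,0,55],[0,0,80],[0,0,95],[0,0,100]], roll=[0,0,0,0,0])

```text
clock: 37.95
position: [0.4654, 0.165, 0.0571]
ee_rot: [0.596, 0.803, -0.002, -0.001]
ft_force: [-0.1, 0.2, 0.7]
grip_width: 0.601
```

Run:
```python
from h import *
shift([466.7,165,60],16.8)
```

```text
p [465.4 165.   57.1] tooly ang 16.78 shift [-0.4  1.3 -2.9] F [-0.1  0.2  0.7] w 0.601 t 37.95 j7 -0.05
roll rad -0.0
```

Request:
send_rows(offset=[[0,1,0],[0,1,0],[0,1,0],[0,1,0],[0,1,0]], roll=[0,0,0,0,0], jaw=0, newtons=60)

```text
clock: 38.37
position: [0.4672, 0.166, 0.0608]
ee_rot: [0.596, 0.803, -0.0, -0.001]
ft_force: [-6.8, -4.2, 7.1]
grip_width: 0.236
```

Request:
send_rows(offset=[[0,0,0],[0,0,0],[0,0,0],[0,0,-1],[0,0,-2]], roll=[0,0,0,0,0], newtons=110)

```text
clock: 38.78
position: [0.4672, 0.166, 0.062]
ee_rot: [0.596, 0.803, -0.0, -0.0]
ft_force: [-2.8, -1.1, -5.8]
grip_width: 0.226
```

Request:
send_rows(offset=[[0,0,-2],[0,0,-4],[0,0,-6],[0,0,-8],[0,0,-10]], roll=[0,0,0,0,0])

```text
clock: 39.2
position: [0.4673, 0.1654, 0.0713]
ee_rot: [0.596, 0.803, -0.001, -0.0]
ft_force: [-2.1, -4.7, -12.2]
grip_width: 0.221
```

Request:
send_rows(offset=[[-1,0,-10],[-3,0,-20],[-6,0,-30],[-9,0,-40],[-13,0,-49]], roll=[0,0,0,0,0])

```text
clock: 39.62
position: [0.4732, 0.1457, 0.1197]
ee_rot: [0.599, 0.801, -0.003, 0.003]
ft_force: [14.1, -39.3, -30.1]
grip_width: 0.213
```

Run:
```python
from h import *
ang(); ft()
```

```text
p [473.2 145.7 119.7] tooly ang 16.41 shift [-213.1    1.3  121.6] F [ 14.1 -39.3 -30.1] w 0.213 t 39.62 j7 -0.06
roll rad -0.006
grasp rel hinge y,z 110.1 43.6 R 118.4 joint 0.464
F tool [-41.5   2.5  30.5]
```

Request:
send_rows(offset=[[-12,0,-6],[-23,0,-17],[-30,0,-27],[-38,0,-36],[-46,0,-44]], roll=[0,0,0,0,0], newtons=80)

```text
clock: 40.03
position: [0.4861, 0.1022, 0.163]
ee_rot: [0.598, 0.801, -0.003, 0.003]
ft_force: [18.5, -21.7, -34.3]
grip_width: 0.204
```

Run:
```python
from h import *
ang(); ft()
```

```text
p [486.1 102.2 163. ] tooly ang 16.5 shift [-167.4    1.1  164.5] F [ 18.5 -21.7 -34.3] w 0.204 t 40.03 j7 0.02
roll rad -0.004
grasp rel hinge y,z 64.4 86.5 R 107.9 joint 1.018
F tool [-25.8  11.6  34.5]
```

Request:
send_rows(offset=[[-12,1,-2],[-24,1,-5],[-35,1,-9],[-45,1,-12],[-56,1,-15]], roll=[0,0,0,0,0])

```text
clock: 40.45
position: [0.5023, 0.0562, 0.1811]
ee_rot: [0.596, 0.803, 0.001, 0.0]
ft_force: [2.0, 1.5, -1.5]
grip_width: 0.1
```

Run:
```python
from h import *
ang(); ft(); clamp()
```

```text
p [502.3  56.2 181.1] tooly ang 16.83 shift [-120.3   -2.7  181. ] F [ 2.   1.5 -1.5] w 0.1 t 40.45 j7 0.14
roll rad 0.001
grasp rel hinge y,z 17.3 103.0 R 104.4 joint 1.491
F tool [0.8 2.4 1.5]
scene
90 17 [ 93. 120. 132.]
105 124 [ 79. 108. 139.]
120 155 [ 61.  97. 134.]
135 124 [ 42.  68. 126.]
150 129 [ 21.  48. 131.]
165 102 [ 21.  35. 140.]
180 82 [ 27. 128. 147.]
195 66 [125. 136. 152.]
210 84 [111. 139. 157.]
225 91 [111. 140. 162.]
240 46 [109. 114. 161.]
255 15 [109. 111. 117.]
top
120 10 [58. 66. 71.]
135 67 [42. 58. 69.]
150 57 [23. 41. 50.]
165 41 [21. 28. 34.]
180 3 [23. 25. 27.]
```

Request:
send_rows(offset=[[0,0,-15],[0,0,-45],[0,0,-80],[0,0,-110],[5,0,-118]], roll=[0,0,0,0,0], jaw=0)

```text
clock: 40.97
position: [0.5034, 0.0608, 0.3039]
ee_rot: [0.597, 0.802, 0.004, 0.003]
ft_force: [1.3, 1.0, -0.1]
grip_width: 0.003
```

Request:
send_rows(offset=[[0,-3,0],[0,-3,25],[0,-3,60],[0,-3,90],[0,-3,95]], roll=[0,0,0,0,0])

```text
clock: 41.38
position: [0.4951, 0.0599, 0.1977]
ee_rot: [0.596, 0.803, -0.002, -0.002]
ft_force: [0.2, 0.5, -0.4]
grip_width: -0.001
```

Request:
send_rows(offset=[[-6,0,0],[-13,0,0],[-20,0,0],[-26,0,0],[-30,0,0]], roll=[0,0,0,0,0])

```text
clock: 41.8
position: [0.5073, 0.0303, 0.2038]
ee_rot: [0.597, 0.802, 0.001, 0.001]
ft_force: [-0.0, 0.5, -0.3]
grip_width: -0.0
```

Run:
```python
from h import *
ang(); ft(); clamp()
```

```text
p [507.3  30.3 203.8] tooly ang 16.71 shift [-9.390e+01  1.000e-01  2.038e+02] F [-0.   0.5 -0.3] w -0.0 t 41.8 j7 0.18
roll rad -0.001
grasp rel hinge y,z -9.1 125.8 R 126.1 joint 1.73
F tool [0.5 0.1 0.3]
scene
90 137 [23. 58. 96.]
105 261 [ 23.  71. 121.]
120 89 [ 91. 108. 125.]
135 55 [ 85.  97. 122.]
150 34 [79. 85. 92.]
165 35 [67. 78. 88.]
180 63 [63. 75. 89.]
195 59 [57. 71. 82.]
210 60 [51. 62. 76.]
225 99 [47. 61. 99.]
240 116 [ 49.  66. 104.]
255 25 [ 84.  90. 103.]
top
90 16 [21. 28. 38.]
105 44 [21. 31. 39.]
```

Request:
send_rows(offset=[[-3,0,0],[-6,0,0],[-9,0,0],[-12,0,0],[-14,0,0]], roll=[0,0,0,0,0])

```text
clock: 42.32
position: [0.5104, 0.0178, 0.2025]
ee_rot: [0.596, 0.803, 0.0, -0.0]
ft_force: [-1.2, 4.8, 0.1]
grip_width: 0.0
```

Run:
```python
from h import *
ang(); ft()
```

```text
p [510.4  17.8 202.5] tooly ang 16.78 shift [-81.1   1.1 202.4] F [-1.2  4.8  0.1] w 0.0 t 42.32 j7 0.21
roll rad 0.0
grasp rel hinge y,z -21.9 124.4 R 126.4 joint 1.832
F tool [ 5.   0.2 -0.1]
```

Request:
send_rows(offset=[[-2,0,0],[-4,0,0],[-6,0,0],[-8,0,0],[-8,0,0]], roll=[0,0,0,0,0])

```text
clock: 42.73
position: [0.5106, 0.0174, 0.2023]
ee_rot: [0.594, 0.805, 0.002, -0.004]
ft_force: [-12.5, 22.5, 7.3]
grip_width: -0.003
```

```bash
python3 - <<'E'
from h import *
ang(); ft()
E
sed -i 's/abs(b)<45)&(z>50)/(b<-20 if 0 else (abs(a)>12))\&(abs(b)<45)\&(z>50)/; s/(abs(a)<20)&(b<-20 if 0 else (abs(a)>12))/(abs(a)<23)\&(abs(a)>13)/' meas.py; grep cover meas.py; python3 meas.py
```

```text
p [510.6  17.4 202.3] tooly ang 17.16 shift [-82.5   0.9 201.6] F [-12.5  22.5   7.3] w -0.003 t 42.73 j7 0.23
roll rad 0.007
grasp rel hinge y,z -20.5 123.6 R 125.2 joint 1.822
F tool [25.3 -5.3 -7.1]
    st('cover',(abs(a)<20)&((b<-20 if 0 else (abs(a)>12))&(abs(b)<45)&(z>50)&(z<95))  File "meas.py", line 10
    st('cover',(abs(a)<20)&((b<-20 if 0 else (abs(a)>12))&(abs(b)<45)&(z>50)&(z<95))
      ^
SyntaxError: '(' was never closed
```

Request:
send_rows(offset=[[-3,0,0],[-6,0,0],[-8,0,0],[-8,0,0],[-8,0,0]], roll=[0,0,0,0,0])

```text
clock: 43.15
position: [0.5108, 0.0169, 0.2023]
ee_rot: [0.591, 0.807, 0.004, -0.009]
ft_force: [-24.0, 43.6, 15.1]
grip_width: 0.003
```

```bash
sed -i "s/.*st('cover'.*/    st('cover',(abs(a)<23)\&(abs(a)>12)\&(b>-45)\&(b<30)\&(z>50)\&(z<80))/" meas.py; python3 meas.py; python3 -c "
from h import *
ft()"
```

```text
p [510.8  16.9 202.3] tooly ang 17.54 shift [-83.7   0.8 200.8] F [-24.   43.6  15.1] w 0.003 t 43.15 j7 0.25
roll rad 0.014
grasp rel hinge y,z -19.3 122.8 R 124.3 joint 1.813
top cover 173 [68.84 68.96  0.13]
top plate 358 [11.5  11.48  0.09]
top bench 587 [-0.5  -0.5   0.07]
scene cover 184 [6.927e+01 6.926e+01 6.000e-02]
scene plate 316 [12.32 12.32  0.05]
scene bench 469 [0.3  0.34 0.04]
F tool [ 49.3 -10.6 -13.9]
```

Request:
send_rows(offset=[[10,0,0],[25,0,0],[35,0,-15],[35,0,-50],[35,0,-85]], roll=[0,0,0,0,0])

```text
clock: 44.17
position: [0.5038, 0.0368, 0.2878]
ee_rot: [0.596, 0.803, -0.001, -0.001]
ft_force: [1.5, 0.6, 0.2]
grip_width: -0.004
```

Request:
send_rows(offset=[[0,0,-25],[-30,0,-25],[-65,0,-25],[-95,0,-25],[-103,0,-25]], roll=[0,0,0,0,0], jaw=0.15)

```text
clock: 44.58
position: [0.5349, -0.0676, 0.3128]
ee_rot: [0.598, 0.801, -0.0, 0.001]
ft_force: [0.4, -1.3, 0.2]
grip_width: 0.152
```

Run:
```python
from h import *
ang(); ft()
```

```text
p [534.9 -67.6 312.8] tooly ang 16.48 shift [  8.4   2.1 312.8] F [ 0.4 -1.3  0.2] w 0.152 t 44.58 j7 0.4
roll rad -0.005
grasp rel hinge y,z -111.4 234.8 R 259.9 joint 2.101
F tool [-1.4  0.  -0.2]
```

Request:
send_rows(offset=[[3,1,20],[6,2,55],[6,2,85],[6,2,108],[6,2,110]], roll=[0,0,0,0,0])

```text
clock: 45.0
position: [0.5324, -0.0555, 0.1984]
ee_rot: [0.596, 0.803, -0.002, -0.002]
ft_force: [-1.4, -0.3, -0.1]
grip_width: 0.148
```

Request:
send_rows(offset=[[10,0,0],[20,0,0],[30,0,0],[38,0,-1],[46,0,-2]], roll=[0,0,0,0,0])

```text
clock: 45.42
position: [0.5227, -0.0123, 0.2068]
ee_rot: [0.597, 0.803, 0.001, 0.002]
ft_force: [2.2, -7.3, 5.5]
grip_width: 0.151
```

Request:
send_rows(offset=[[8,0,-1],[16,0,-2],[24,0,-3],[32,0,-3],[38,0,-3]], roll=[0,0,0,0,0])

```text
clock: 45.83
position: [0.5114, 0.025, 0.2095]
ee_rot: [0.596, 0.803, 0.001, 0.001]
ft_force: [2.3, -5.0, 3.5]
grip_width: 0.15
```

Request:
send_rows(offset=[[8,0,0],[16,0,0],[24,0,1],[32,0,2],[38,0,3]], roll=[0,0,0,0,0])

```text
clock: 46.25
position: [0.4995, 0.0623, 0.2047]
ee_rot: [0.596, 0.803, 0.0, 0.0]
ft_force: [1.9, -1.0, 3.0]
grip_width: 0.155
```

Run:
```python
from h import *
ang(); ft()
```

```text
p [499.5  62.3 204.7] tooly ang 16.84 shift [-126.9   -1.7  204.6] F [ 1.9 -1.   3. ] w 0.155 t 46.25 j7 0.11
roll rad 0.002
grasp rel hinge y,z 23.9 126.6 R 128.9 joint 1.471
F tool [-1.5  1.6 -3. ]
```

Request:
send_rows(offset=[[8,-1,2],[16,-1,5],[24,-1,8],[31,-1,12],[38,-1,16]], roll=[0,0,0,0,0])

```text
clock: 46.67
position: [0.4869, 0.0979, 0.1878]
ee_rot: [0.596, 0.803, -0.0, -0.0]
ft_force: [-0.5, -1.2, 2.4]
grip_width: 0.148
```

Request:
send_rows(offset=[[7,0,5],[14,0,11],[20,0,17],[26,0,24],[31,0,31]], roll=[0,0,0,0,0])

```text
clock: 47.08
position: [0.4781, 0.1273, 0.1565]
ee_rot: [0.596, 0.803, -0.0, -0.0]
ft_force: [-0.0, 0.4, 0.0]
grip_width: 0.148
```

Request:
send_rows(offset=[[5,0,-15],[15,0,-30],[25,0,-30],[38,0,-30],[45,0,-30]], roll=[0,0,0,0,0])

```text
clock: 47.5
position: [0.4649, 0.1713, 0.1868]
ee_rot: [0.596, 0.803, -0.0, -0.0]
ft_force: [-0.1, 1.0, 0.0]
grip_width: 0.154
```

Request:
send_rows(offset=[[0,0,0],[0,0,0],[0,0,0],[0,0,0],[0,0,0]], roll=[0,0,0,0,0])

```text
clock: 47.92
position: [0.4658, 0.169, 0.1874]
ee_rot: [0.597, 0.802, -0.0, -0.0]
ft_force: [0.5, 0.1, 0.1]
grip_width: 0.149
```

Request:
send_rows(offset=[[0,0,0],[0,0,-30],[0,0,-65],[0,0,-90],[0,0,-100]], roll=[0,0,0,0,0])

```text
clock: 48.33
position: [0.4669, 0.1699, 0.2913]
ee_rot: [0.596, 0.803, 0.002, 0.001]
ft_force: [0.3, 0.3, -1.2]
grip_width: 0.153
```

Request:
send_rows(offset=[[0,0,0],[0,0,0],[0,0,0],[0,0,0],[0,0,0]], roll=[0,0,0,0,0])

```text
clock: 48.75
position: [0.4652, 0.1694, 0.2863]
ee_rot: [0.596, 0.803, -0.001, -0.0]
ft_force: [-0.5, 0.7, -0.1]
grip_width: 0.149
```

```bash
python3 - <<'E'
from h import *
ang(); ft()
im,a,b,z=nestview()
for lo in range(180,255,15):
    m=(b>lo)&(b<lo+15)&(abs(a)<12)&(z>60)&(z<165); print(lo,m.sum(),np.round(np.percentile(z[m],[5,50,95]),1) if m.any() else '')
im,d,p=cam('top'); s=cam('scene')[0]; cv2.imwrite('pics/fin.png',np.hstack([cv2.resize(im,(480,360)),s[130:330,240:400].repeat(2,0).repeat(2,1)[:360]]))
W=world(p,d)
W0=np.load('topW.npy')
for n,(c0,r0,c1,r1) in (('bottle',(140,110,195,165)),('beaker',(285,95,330,145)),('jar',(410,105,455,150)),('red',(385,235,440,300)),('box',(210,270,290,335)),('bin',(125,185,215,285))):
    f=lambda X:(lambda S:np.round(S[(S[:,2]>.02)&(S[:,2]<.2)].mean(0)*1000,0))(X[r0:r1,c0:c1].reshape(-1,3)); print(n,f(W0),f(W))
E
python3 meas.py
```

```text
p [465.2 169.4 286.3] tooly ang 16.79 shift [-239.1    1.   286.5] F [-0.5  0.7 -0.1] w 0.149 t 48.75 j7 -0.15
roll rad 0.001
grasp rel hinge y,z 136.1 208.5 R 249.0 joint 1.079
F tool [ 0.8 -0.3  0.1]
180 297 [ 99.8 103.4 104.9]
195 381 [ 99.7 102.5 104.1]
210 387 [ 98.5 101.1 102.6]
225 389 [ 97.2  99.9 101.4]
240 408 [ 96.1  98.4 100.1]
bottle [694. 348. 104.] [694. 348. 104.]
beaker [745. -12.  68.] [745. -12.  68.]
jar [ 719. -337.   72.] [ 720. -337.   72.]
red [ 360. -272.   59.] [ 360. -272.   59.]
box [280. 137.  83.] [304.  79.  78.]
bin [462. 348.  77.] [445. 394.  73.]
p [465.5 169.6 287. ] tooly ang 16.79 shift [-239.3    0.4  287.1] F [-0.9  0.8 -0.4] w 0.151 t 48.9 j7 -0.15
roll rad 0.001
grasp rel hinge y,z 136.3 209.1 R 249.6 joint 1.08
top cover 248 [68.63 68.55  0.11]
top plate 618 [11.64 11.59  0.07]
top bench 981 [-0.62 -0.67  0.06]
scene cover 219 [6.923e+01 6.929e+01 6.000e-02]
scene plate 316 [12.26 12.24  0.05]
scene bench 486 [0.27 0.28 0.04]
```

View pics/fin.png

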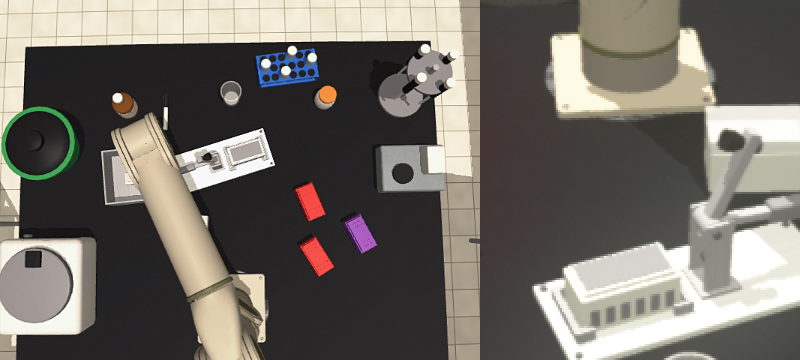

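```bash
python3 -c "
from h import *
print(manip.hand_in())"
```

```text
the job is handed in; nothing more can be done
None
```

I did the whole job in the order asked and handed it in at about 49 s of the 72 s allowed. One check is off: the cover measures about 1 mm higher than it should when fully home.

- **Foam:** it is in the waste bin. Top-camera depth and two wrist pictures showed it there.
- **Rack:** it stands flat and centred in the nest, with the cover plane level and the side rim 50 mm above the plate.
- **Clamp:** only the clamp pressed on the cover. Afterwards I swung it back, and the handle heights match the fully open start within about 0.5 mm.
- **Bystanders:** the bottle, beaker, jar and the near red look-alike measured at their starting places. I did not measure the marker or the other look-alikes at the end. The arm blocked the final depth check of the white box and the bin, but the robot did not go near the box.

**Things that did not go cleanly:**
- **First grip on the handle:** it slipped off with the clamp still open. I gripped again harder and got the handle past centre. In both closing swings the pads then lost the handle, and the spring took the clamp shut.
- **First opening push:** it slid past the handle and the clamp sprang back onto the cover. A second push opened it.
- **Cover height:** all three cameras put the pressed cover about 57 mm above the nest floor, against the 56 mm given (63 mm raised). I closed the clamp again and pushed the handle to 50 N against a hard stop. The reading did not change, so I took the cover as home, but a remaining gap of up to 1 mm cannot be ruled out.

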